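# Check the height of a bearing ring pack on the crank-down pack gauge

### The arm

A 7-joint arm with a two-finger parallel gripper is mounted at the origin on a cart in front of the work surface, level with it; the furniture and walls round the work are solid. World frame = base frame: x ahead of the robot, y to its left, z up, the work surface at z = 0. Lengths are in m, angles in degrees, forces in N, time in s.
With the tool pointing down it reaches from about 0.425 to 0.95 m from the base axis. Payload 4.7 kg.
Tool frame: the origin (TCP) lies at the centre of the arm's flange, where the gripper is bolted on; the fingertips stand 173 mm ahead of it and the grasp point (between the pads) lies 155 mm ahead of it; x points along the fingers, y is the direction in which the jaws open and shut, and the axes are right-handed (so a half turn about x gives the same grasp; the last joint's range is limited). The gripper opens to 85 mm and grips with 20 to 120 N. Pads are 22 mm wide; open, the fingers measure 114 mm over their backs; the gripper's body (76 mm by 85 mm) begins 54 mm behind the grasp point. The pads swing forward as they close: fully open they stand 13 mm farther back than shut.
Start: joints at [72.313, 26.849, -2.785, 87.806, 1.381, 65.374, -4.715], TCP at [0.186, -0.649, 0.405] pointing down, gripper open.
Joint ranges: [-148.3, 148.3], [-19.14, 114.17], [-79.39, 73.82], [5.75, 140.21], [-59.74, 239.74], [12.07, 113.84], [-152.46, 152.46]. Speed limits (degrees/s): [147.25, 147.25, 180, 180, 180, 180, 180].

### API

Orientations are given as [roll, pitch, yaw] about the fixed x, y, z axes, in that order (R = Rz(yaw) Ry(pitch) Rx(roll)).
In Python, from workcell import get_obs, get_image, sign_off gives the robot as it stands.
- The arm moves only by the shell command python3 -m handwheel 'ROWS' [FORCE]. ROWS is JSON, a list of rows, each a list of 5 numbers: the gripper command: -1 is fully open, 1 is shut, values between are in proportion, then the shift along the world's x, y, z in m, then the turn about the world's z in rad. A call has 1 to 12 rows; each row is the pose to reach, as a shift and turn from the pose commanded when the call began; what a row does not reach only later rows make up. A row lasts 1/8 s, in which the tool goes at most 62.5 mm and 10.7 degrees, less where a joint would pass 70% of its speed; a pose out of reach is approached as far as the arm can. A call with a gripper value outside its range is refused whole. The fingers move at their own pace and stop on an object; FORCE is the grip in N (left out, the last holds). Time passes only in rows, so rows that repeat a pose let the fingers close. It gives the time, the measured TCP pose, the force and the opening at its end, in the units of the state.
- get_obs(): the state, without advancing time (a new reading comes with each control period).
- get_image(name): name is "scene" or "top"; returns a dict with "image" (420x560x3 uint8, red, green, blue), "fx", "fy", "cx", "cy" (pixels), "k1" (the pictures are not rectified: a ray, as slopes to the right and down, at radius r is drawn at 1 + k1 r^2 times it, then the intrinsics apply), "origin" and "orientation" of the camera in the world. Camera axes: x right, y down, z forward; pixel columns grow to the right and rows downward; lengths in m; the calibration is good to about 2 mm. A picture is of the moment at which its call begins. There is no depth.
- sign_off(): hands the job in, once; it reports no verdict.
The state is a dict: "time_s": time; "joint_positions": joint angles; "dq": joint speeds; "joint_torque": joint torques, N m; "eef_pos": TCP position; "eef_rot": TCP orientation; "ft_force": force on the tool from outside, world axes, zero at the start; "ft_torque": the same for the moment, N m; "finger_gap": opening from 0.0 (shut) to 1.0 (fully open).
Only numpy, scipy, OpenCV 4.12 (cv2) and the standard library are available. Lean on these libraries where they do the work, as an engineer would, in place of code of your own. Each camera call takes 0.05 s, during which the arm holds its last target.

### The job

The big plain outer bearing rings lying singly along the front of the bench (66 mm across; two or three of them) make up one pack whose height is to be checked on the pack gauge. Stack them all flat and centred on the round seat of its pulled-out slide, push the slide fully home under the head, and wind the crank by its loose grip until the head's sprung foot sits on the pack and is pressed in 3 to 6 mm (needle between the two long marks, never right in to its end); let it stand for a good second so that it can be read. Then wind the head all the way back up, pull the slide fully out again and lay the rings flat in the square parts tray, leaving the other things on the bench where they are.

Things in the scene. Friction and masses are not known exactly. Their poses are not given: they have to be found in the camera images.
- ring_a: one of the outer bearing rings of the pack (two or all three of ring_a to ring_c are there): plain bright ground steel, outside diameter 66 mm, height 17 mm, about 0.14 kg, with a wide bore (grip it across the outside: for handling the bore counts as filled); origin at the centre of its underside, z up through the bore. They are all alike and may be stacked in any order
- ring_b: one of the outer bearing rings of the pack (two or all three of ring_a to ring_c are there): plain bright ground steel, outside diameter 66 mm, height 17 mm, about 0.14 kg, with a wide bore (grip it across the outside: for handling the bore counts as filled); origin at the centre of its underside, z up through the bore. They are all alike and may be stacked in any order
- ring_c: one of the outer bearing rings of the pack (two or all three of ring_a to ring_c are there): plain bright ground steel, outside diameter 66 mm, height 17 mm, about 0.14 kg, with a wide bore (grip it across the outside: for handling the bore counts as filled); origin at the centre of its underside, z up through the bore. They are all alike and may be stacked in any order
- tray: square open parts tray of bright sheet metal with a dark rubber liner, loose on the bench, about 0.7 kg, 142 x 142 mm over the walls (154 mm over the turned-out rim) and 24 mm high, inside 134 x 134 mm; origin at the centre of its underside, x and y parallel to its sides
- tray_floor (a point): centre of the tray's inside floor (top of the rubber liner, 6 mm above the tray's underside)
- pack_gauge: the pack gauge, a grey cast C-frame screwed to the bench. Origin on the bench under its vertical screw axis; its +y (the robot's left at yaw 0) is where the slide comes out, -x its front with the dial. Base from -70 to +220 mm in y, -50 to +120 mm in x, 22 mm high (guide rails 33 mm); column 54 to 116 mm behind the axis; top arm 60 mm wide, 220 mm high, reaching 34 mm in front of the axis
- slide (a joint): travel of the loading slide in m along the gauge's -y: 0 fully out (loading place, seat 160 mm from the screw axis), 0.16 fully home with the seat under the foot; stays where it is left, about 2.5 N to move
- seat (a point): centre of the top face of the slide's round aluminium seat (84 mm across with scribed circles, flat, 46 mm above the bench); it moves with the slide
- slide_knob (a point): point to grip on the slide's upright black knob, 22 mm in diameter, on a steel stem, from 76 to 111 mm above the bench, this point at 95 mm; it stands 100 mm from the seat's centre in the gauge's +y and moves with the slide
- head (a joint): travel of the gauge head downward in m: 0 at the top, 0.05 at the lowest; moved by the crank only (12 mm a turn), stays where it is left. Head block 56 mm wide in y, reaching 42 mm in front of the screw axis with its dial. With the head at the top a pack of three rings passes under the foot with 14 mm to spare
- crank (a joint): angle of the crank in rad: 0 at the upper stop (head at the top; crank arm along the gauge's -x), growing clockwise seen from above as the head goes down 0.00191 m per rad, 26.2 at the lower stop; starts up to half a turn from the upper stop; turns easily (0.05 N m) and stays where it is left
- crank_axis (a point): point on the crank's vertical axis, 226 mm above the bench, at the underside of the crank arm (hub 32 mm across, its top 17 mm above this point)
- grip (a point): point to hold on the crank's upright free-spinning black grip, 21 mm in diameter, from 239 to 288 mm above the bench, this point at 264 mm; it runs on a circle of 52 mm radius about crank_axis while the grip spins freely on its own pin, so the fingers need not turn
- foot (a joint): how far the head's sprung foot is pressed into the head, in m: 0 hanging free, 0.012 at the end of its travel; 1.5 N to begin, 0.3 N more for each mm. The dial on the head's front shows it: one needle turn is 12 mm, from the top to the right seen from the front; the two long marks (3 and 6 o'clock) are 3 and 6 mm
- foot_face (a point): centre of the underside of the foot, a flat steel disc 61 mm across that comes down on the top face of the pack (111 mm above the bench with the head at the top); it moves with head and foot
- micrometer: micrometer with a green frame, 40 x 129 x 16 mm, lying to the right of the gauge; not part of the job; origin under its middle
- roller_cone: tapered roller cone, 47 mm across and 19 mm high; not part of the pack; origin under its middle
- loupe: black eyepiece loupe, 37 mm across and 28 mm high, standing at the front, right of the row of rings; not part of the job; origin under its middle
Things that resemble listed ones, but are neither listed nor needed, are in the scene too. Leave any pink look-alike of the ring_a alone.

How it is judged (in metres and radians):
On the way, in this order (a step that is already met when the one before it is completed fails the run):
1. all rings of the pack stand stacked flat on the seat of the slide, centred to 10 mm and let go (horizontal distance between each of ring_a, ring_b, ring_c and seat below 0.01 m and angle between each of ring_a, ring_b, ring_c's own z axis and vertical below 0.08 rad and z of ring_a in the frame of seat between -0.004 and 0.06 m and z of ring_b in the frame of seat between -0.004 and 0.06 m and z of ring_c in the frame of seat between -0.004 and 0.06 m and contact force between the fingers and ring_a below 0.05 N and contact force between the fingers and ring_b below 0.05 N and contact force between the fingers and ring_c below 0.05 N and value of joint slide below 0.05 m), for 0.3 s.
2. the slide is fully home (within 4 mm) with the pack still centred to 12 mm (horizontal distance between each of ring_a, ring_b, ring_c and seat below 0.012 m and angle between each of ring_a, ring_b, ring_c's own z axis and vertical below 0.08 rad and z of ring_a in the frame of seat between -0.004 and 0.06 m and z of ring_b in the frame of seat between -0.004 and 0.06 m and z of ring_c in the frame of seat between -0.004 and 0.06 m and value of joint slide above 0.156 m), for 0.2 s.
3. the foot is pressed in 3 to 6 mm on the pack, for one second (all of step 2 and value of joint foot between 0.003 and 0.006 m), for 1 s.
4. the head is wound back up to within 6 mm of the top (value of joint head below 0.006 m), for 0.2 s.
At the end, for the whole second after the job is handed in: Every ring of the pack lies in the tray, flat (within 7 degrees), side by side or stacked, its centre within 40 mm of the tray's centre in the tray's x and y, at rest and let go; the slide is fully out (within 8 mm) and the head at the top (within 6 mm) (x of ring_a in the frame of tray_floor between -0.04 and 0.04 m and y of ring_a in the frame of tray_floor between -0.04 and 0.04 m and z of ring_a in the frame of tray_floor between -0.005 and 0.06 m and angle between each of ring_a, ring_b, ring_c's own z axis and vertical below 0.12 rad and linear speed of each of ring_a, ring_b, ring_c below 0.02 m/s and contact force between the fingers and ring_a below 0.05 N and x of ring_b in the frame of tray_floor between -0.04 and 0.04 m and y of ring_b in the frame of tray_floor between -0.04 and 0.04 m and z of ring_b in the frame of tray_floor between -0.005 and 0.06 m and contact force between the fingers and ring_b below 0.05 N and x of ring_c in the frame of tray_floor between -0.04 and 0.04 m and y of ring_c in the frame of tray_floor between -0.04 and 0.04 m and z of ring_c in the frame of tray_floor between -0.005 and 0.06 m and contact force between the fingers and ring_c below 0.05 N and value of joint slide below 0.008 m and value of joint head below 0.006 m); the robot touches nothing.
It fails at once if the foot is driven to the end of its travel (over 11 mm) (value of joint foot above 0.011 m).
It fails at once if one of the other things on the bench is moved by more than 30 mm (distance of any of micrometer, roller_cone, loupe from where it was at the start of the episode above 0.03 m).
Of ring_a, ring_b, ring_c only 2 to 3 are there at a start; the rules pass over those that are not, and their reading is None.
At some moment in a run one of tray may be knocked a few centimetres aside while the robot is not near it.
Once in a run the grip may slacken for a moment while it holds something.
It also fails if it takes over 210 s, if anything falls off the work surface, if the arm or the gripper's body presses on something with over 40 N, if the wrist force passes 120 N, or if a joint passes its speed limit or range.

## Working session

There is one attempt and no reset: what is moved stays moved. The work goes in short steps, Python scripts to look and compute and a shell command to move; the robot and the scene stay as the last step left them, time stands still between calls to the robot, and variables do not carry over. Pictures are saved under pics/ and viewed, and the job is handed in when it is done.

```bash
ls; mkdir -p pics
cat > h.py <<'E'
import numpy as np, cv2
from workcell import get_obs, get_image
from scipy.spatial.transform import Rotation as R
def rot(o):
    o=np.array(o,float)
    if o.shape==(3,3): return o
    if o.shape==(3,): return R.from_euler('xyz',o,degrees=True).as_matrix()
    raise Exception(o)
def ray(im,u,v):
    K=np.array([[im['fx'],0,im['cx']],[0,im['fy'],im['cy']],[0,0,1]],float)
    x=(u-im['cx'])/im['fx'];y=(v-im['cy'])/im['fy']
    a,b=x,y
    for _ in range(30):
        s=1+im['k1']*(a*a+b*b); a,b=x/s,y/s
    d=rot(im['orientation'])@np.array([a,b,1.]); return np.array(im['origin']),d
def onz(im,u,v,z):
    o,d=ray(im,u,v); return o+d*(z-o[2])/d[2]
def proj(im,p):
    q=rot(im['orientation']).T@(np.array(p)-np.array(im['origin'])); a,b=q[:2]/q[2]; s=1+im['k1']*(a*a+b*b)
    return im['fx']*a*s+im['cx'], im['fy']*b*s+im['cy']
def save(im,n): cv2.imwrite('pics/'+n,im['image'][:,:,::-1])
E
python3 - <<'E'
from h import *
o=get_obs(); print(o)
for n in('scene','top'):
    im=get_image(n); save(im,n+'0.png'); print({k:v for k,v in im.items() if k!='image'})
E
```

```text
pics
{'time_s': 0.0, 'joint_positions': array([72.31479191, 26.89724807, -2.78371483, 87.87455723,  1.38086978,
       65.37356707, -4.71340512]), 'dq': array([ 0.09488608, -0.02256182,  0.06937794,  0.02447162,  0.04473522,
       -0.02798729,  0.01578964]), 'joint_torque': array([-4.16224329e-04, -5.10307646e+01, -4.67147981e-02, -2.37710506e+01,
        1.07276408e-02,  7.46506004e-03, -5.41360791e-06]), 'eef_pos': array([ 0.18633705, -0.64851527,  0.40365557]), 'eef_rot': array([-87.75220226,  89.88818218, 108.28052412]), 'ft_force': array([-0.63579897,  0.90535975,  0.63874396]), 'ft_torque': array([-0.00604201,  0.05256323, -0.03609063]), 'finger_gap': 1.0013699222357202}
{'fx': 402.59810064777594, 'fy': 402.59810064777594, 'cx': 281.5888467858406, 'cy': 205.62866371570732, 'k1': -0.034340870540055274, 'origin': array([-0.04458426,  0.49957458,  0.74686596]), 'orientation': array([-129.22158602,    0.54487043, -132.25156184])}
{'fx': 431.77564876472877, 'fy': 431.77564876472877, 'cx': 275.68983505548954, 'cy': 212.35965258738503, 'k1': -0.0075044847994527345, 'origin': array([ 3.64063718e-01, -6.68844450e-04,  1.11598947e+00]), 'orientation': array([-1.71135570e+02,  1.72089242e-02, -8.93628303e+01])}
```

View pics/scene0.png

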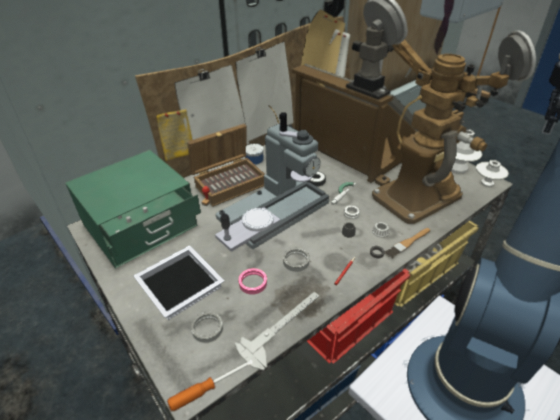

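View pics/top0.png

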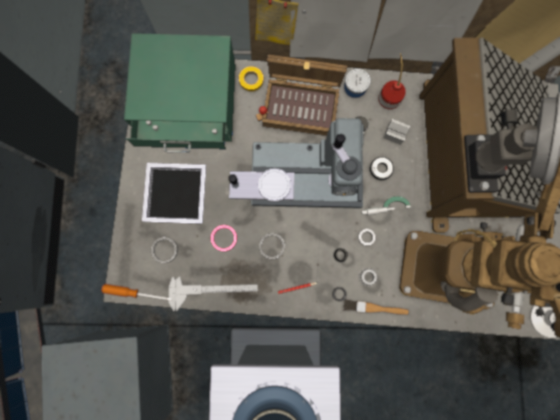

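The scene view shows the bench with the gauge at about (300,175) and the tray at (180,278). The top view shows two plain 66 mm ring candidates at (164,249) and (272,246), the pink look-alike at (223,238), the tray at (174,192), the seat at (274,184), the knob at (234,181) and the crank grip at (339,141).

Run:
```python
from h import *
im=get_image('top'); 
c=im['image'][130:300,100:400]; c=cv2.resize(c,None,fx=2.6,fy=2.6,interpolation=cv2.INTER_CUBIC); cv2.imwrite('pics/crop.png',c[:,:,::-1])
im2=get_image('scene'); c=im2['image'][90:260,200:400]; c=cv2.resize(c,None,fx=3.5,fy=3.5,interpolation=cv2.INTER_CUBIC); cv2.imwrite('pics/crop2.png',c[:,:,::-1])
for n,u,v,z in [('r1',164,249,.017),('r2',272,246,.017),('pink',223,238,.017),('seat',274.5,184,.046),('knob',234,181,.111),('grip',339,141,.288),('tray',174,192,.024),('cone',382,168,.019)]: print(n,onz(im,u,v,z).round(4))
```

```text
r1 [0.438  0.2846 0.017 ]
r2 [0.4487 0.01   0.017 ]
pink [0.4677 0.1353 0.017 ]
seat [0.6036 0.0053 0.046 ]
knob [0.5953 0.1016 0.111 ]
grip [ 0.6385 -0.1235  0.288 ]
tray [0.5846 0.2645 0.024 ]
cone [ 0.6556 -0.2751  0.019 ]
```

View pics/crop.png

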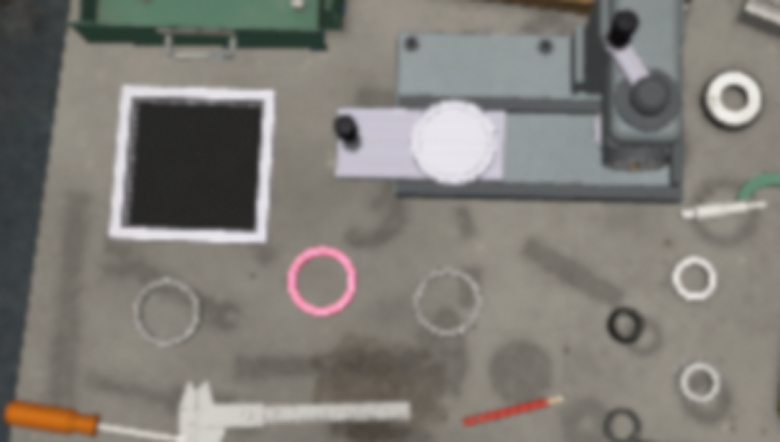

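View pics/crop2.png

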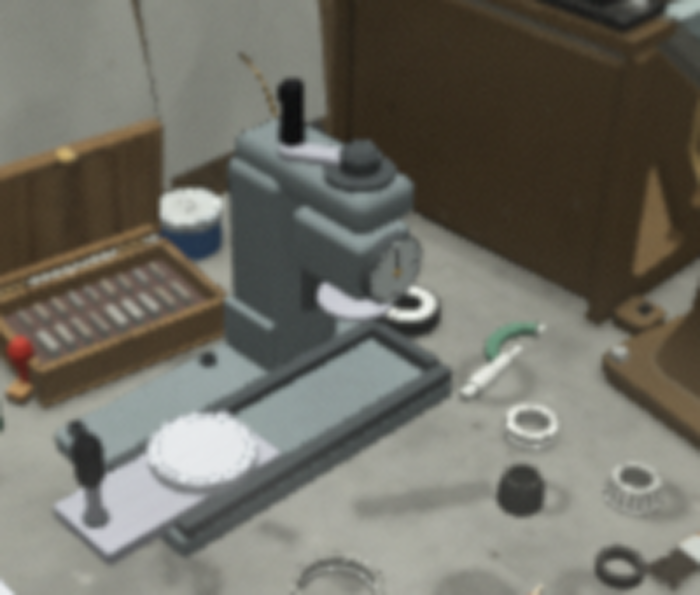

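```bash
cat > m.py <<'E'
from h import *
def ringfit(im,p,z=.017,rad=.033,half=.05,name=None):
    # rectify a patch at height z to mm-grid (2px/mm) and Hough for circle
    n=int(half*2000*2); g=np.zeros((n,n,2),np.float32)
    for i in range(n):
        for j in range(n):
            g[i,j]=proj(im,[p[0]+half-i/2000.,p[1]+half-j/2000.,z])
    w=cv2.remap(im['image'],g[...,0],g[...,1],cv2.INTER_CUBIC)
    gr=cv2.cvtColor(w,cv2.COLOR_RGB2GRAY)
    c=cv2.HoughCircles(cv2.GaussianBlur(gr,(0,0),3),cv2.HOUGH_GRADIENT,1.5,20,param1=40,param2=10,minRadius=int(rad*2000*.85),maxRadius=int(rad*2000*1.12))
    if name:
        d=w[:,:,::-1].copy()
        if c is not None: cv2.circle(d,(int(c[0,0,0]),int(c[0,0,1])),int(c[0,0,2]),(0,0,255),1)
        cv2.imwrite('pics/'+name,d)
    if c is None: return None
    x,y,r=c[0,0]; return p[0]+half-y/2000,p[1]+half-x/2000,r/2000
E
python3 - <<'E'
from m import *
im=get_image('top'); s=get_image('scene')
for nm,p,z,r in [('r1',(.438,.2846),.017,.033),('r2',(.4487,.01),.017,.033),('seat',(.604,.005),.046,.042)]:
    for cn,c in(('t',im),('s',s)): print(nm,cn,np.round(ringfit(c,p,z,r,.06,nm+cn+'.png'),4))
A=[cv2.imread('pics/%s%s.png'%(a,b)) for b in 'ts' for a in('r1','r2','seat')]
cv2.imwrite('pics/mont.png',np.vstack([np.hstack(A[:3]),np.hstack(A[3:])]))
# tray
g=cv2.cvtColor(im['image'],cv2.COLOR_RGB2GRAY)
m=(g[150:240,130:220]<60).astype(np.uint8)
cs=max(cv2.findContours(m,0,2)[0],key=cv2.contourArea)
P=np.array([onz(im,q[0][0]+130,q[0][1]+150,.015)[:2] for q in cs],np.float32); print('tray',cv2.minAreaRect(P))
sl=[onz(im,100+a/2.6,130+b/2.6,.036).round(4) for a,b in [(336,178),(504,178),(336,108),(398,198),(680,198)]]; print(sl)
E
```

```text
Traceback (most recent call last):
TypeError: unsupported operand type(s) for *: 'NoneType' and 'float'
```

```bash
sed -i 's/param1=40,param2=10/param1=15,param2=5/; s/GaussianBlur(gr,(0,0),3)/GaussianBlur(cv2.createCLAHE(4,(2,2)).apply(gr),(0,0),2)/' m.py
python3 - <<'E'
from m import *
im=get_image('top'); s=get_image('scene')
for nm,p,z,r in [('r1',(.438,.2846),.017,.033),('r2',(.4487,.01),.017,.033),('seat',(.604,.005),.046,.042)]:
    for cn,c in(('t',im),('s',s)): 
        q=ringfit(c,p,z,r,.06,nm+cn+'.png'); print(nm,cn,q)
A=[cv2.imread('pics/%s%s.png'%(a,b)) for b in 'ts' for a in('r1','r2','seat')]
cv2.imwrite('pics/mont.png',np.vstack([np.hstack(A[:3]),np.hstack(A[3:])]))
# tray
g=cv2.cvtColor(im['image'],cv2.COLOR_RGB2GRAY)
m=(g[150:240,130:220]<60).astype(np.uint8)
cs=max(cv2.findContours(m,0,2)[0],key=cv2.contourArea)
P=np.array([onz(im,q[0][0]+130,q[0][1]+150,.015)[:2] for q in cs],np.float32); print('tray',cv2.minAreaRect(P))
sl=[onz(im,100+a/2.6,130+b/2.6,.036).round(4) for a,b in [(336,178),(504,178),(336,108),(398,198),(680,198)]]; print(sl)
E
```

```text
r1 t (np.float32(0.43612498), np.float32(0.286475), np.float32(0.033549998))
r1 s (np.float32(0.424125), np.float32(0.293975), np.float32(0.0319))
r2 t (np.float32(0.45057502), np.float32(0.011875), np.float32(0.033549998))
r2 s (np.float32(0.439325), np.float32(0.023125), np.float32(0.033549998))
seat t (np.float32(0.59912497), np.float32(0.005374998), np.float32(0.046525))
seat s (np.float32(0.604375), np.float32(0.0038749985), np.float32(0.043224998))
tray ((0.5833730697631836, 0.26496195793151855), (0.12099014967679977, 0.12169921398162842), 88.68729400634766)
[array([0.567 , 0.1201, 0.036 ]), array([ 0.5688, -0.0443,  0.036 ]), array([0.6373, 0.1221, 0.036 ]), array([0.5478, 0.0591, 0.036 ]), array([ 0.5508, -0.2161,  0.036 ])]
```

View pics/mont.png

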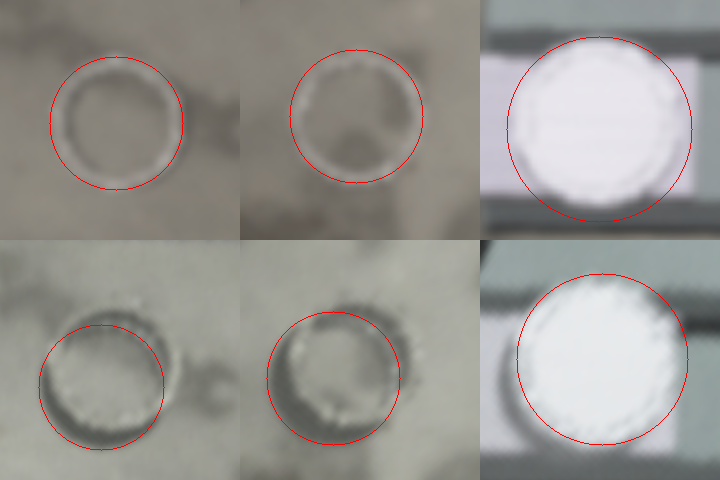

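Run:
```python
from h import *
o=get_obs(); M=rot(o['eef_rot']); print(M.round(3))
y=M[:,1]; print(np.degrees(np.arctan2(y[1],y[0])))
```

```text
[[ 0.     0.276 -0.961]
 [ 0.    -0.961 -0.276]
 [-1.    -0.    -0.   ]]
-73.96809810353517
```

Run:
```python
from h import *
im=get_image('top')
for u,v,z in [(405,265,.0),(410,300,0),(450,265,.2),(448,290,.25),(480,305,.25),(520,310,.05),(540,320,0.05),(345,308,.0),(408,312,.0),(340,254,.028),(540,250,.35)]: print(u,v,z,onz(im,u,v,z).round(3))
```

```text
405 265 0.0 [ 0.405 -0.332  0.   ]
410 300 0 [ 0.317 -0.342  0.   ]
450 265 0.2 [ 0.399 -0.368  0.2  ]
448 290 0.25 [ 0.348 -0.341  0.25 ]
480 305 0.25 [ 0.319 -0.403  0.25 ]
520 310 0.05 [ 0.298 -0.592  0.05 ]
540 320 0.05 [ 0.275 -0.639  0.05 ]
345 308 0.0 [ 0.295 -0.176  0.   ]
408 312 0.0 [ 0.287 -0.336  0.   ]
340 254 0.028 [ 0.43  -0.161  0.028]
540 250 0.35 [ 0.421 -0.469  0.35 ]
```

Run:
```python
from h import *
im=get_image('top');c=im['image'][200:420,380:560]; cv2.imwrite('pics/c3.png',cv2.resize(c,None,fx=2.7,fy=2.7)[:,:,::-1])
```

```text
(no output)
```

View pics/c3.png

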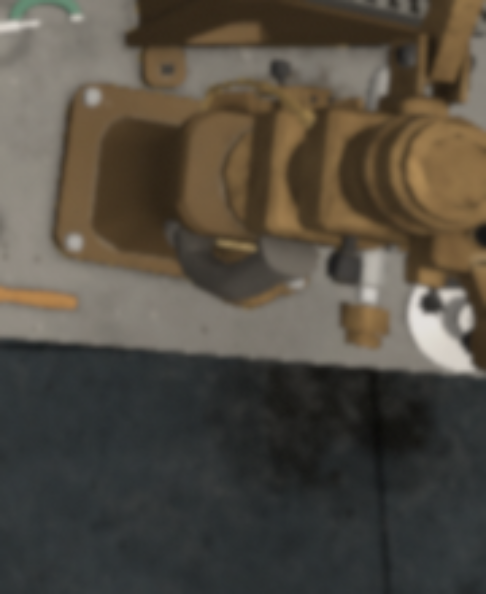

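Run:
```python
from h import *
s=get_image('scene'); t=get_image('top')
# triangulate: top of machine scene (450,60) & top view (552,250)
for z in (.2,.3,.4,.5): print(z,[np.round(proj(s,[x,y,z])) for x,y in((.4,-.45),(.35,-.4))], onz(t,545,250,z).round(3), np.round(proj(s,onz(t,545,250,z))))
```

```text
0.2 [array([431., 136.]), array([438., 149.])] [ 0.432 -0.572  0.2  ] [444. 118.]
0.3 [array([440., 101.]), array([447., 114.])] [ 0.425 -0.509  0.3  ] [443.  92.]
0.4 [array([449.,  63.]), array([458.,  74.])] [ 0.417 -0.447  0.4  ] [442.  61.]
0.5 [array([460.,  20.]), array([470.,  28.])] [ 0.41  -0.385  0.5  ] [441.  24.]
```

```bash
python3 -m handwheel '[[-1,-0.01,0.04,0.05,0],[-1,-0.02,0.08,0.1,0],[-1,-0.03,0.13,0.15,0],[-1,-0.036,0.19,0.2,0],[-1,-0.036,0.19,0.2,0],[-1,0.0,0.22,0.2,0.1],[-1,0.04,0.25,0.2,0.25],[-1,0.075,0.27,0.2,0.4],[-1,0.114,0.29,0.2,0.55],[-1,0.15,0.34,0.2,0.7],[-1,0.19,0.39,0.2,0.85],[-1,0.234,0.449,0.2,1.0]]'
```

```text
time_s: 2.1
eef_pos: [0.4137, -0.208, 0.6051]
eef_rot: [65.0, 89.9, -41.4]
ft_force: [1.0, -0.3, 0.1]
finger_gap: 1.001
```

```bash
python3 -m handwheel '[[-1,0.01,0.06,0,0.14],[-1,0.02,0.12,0,0.29],[-1,0.031,0.18,0,0.29],[-1,0.031,0.212,-0.03,0.29],[-1,0.031,0.212,-0.09,0.29],[-1,0.031,0.212,-0.15,0.29],[-1,0.031,0.212,-0.2,0.29],[-1,0.031,0.212,-0.25,0.29],[-1,0.031,0.212,-0.30,0.29],[-1,0.031,0.212,-0.30,0.29],[-1,0.031,0.212,-0.30,0.29]]'
```

```text
time_s: 3.48
eef_pos: [0.4448, 0.0024, 0.3064]
eef_rot: [92.7, 89.8, 2.6]
ft_force: [0.4, 0.1, 0.6]
finger_gap: 1.0
```

Run:
```python
from h import *
o=get_obs(); print(o['time_s'],o['eef_pos'],rot(o['eef_rot']).round(3),o['joint_positions'].round(1))
for n in('scene','top'): save(get_image(n),n+'1.png')
```

```text
3.475 [0.44478981 0.00241334 0.30635046] [[ 0.003  1.    -0.001]
 [ 0.    -0.001 -1.   ]
 [-1.     0.003 -0.   ]] [ 28.6  16.9 -39.8 122.1  15.2  45.5 -20.8]
```

```bash
python3 -m handwheel '[[-1,0,0,0,0],[-1,0,0,0,0]]'
```

```text
time_s: 3.82
eef_pos: [0.4441, 0.0021, 0.3057]
eef_rot: [75.0, 89.9, -15.1]
ft_force: [1.0, -0.2, -1.0]
finger_gap: 1.0
```

View pics/top1.png

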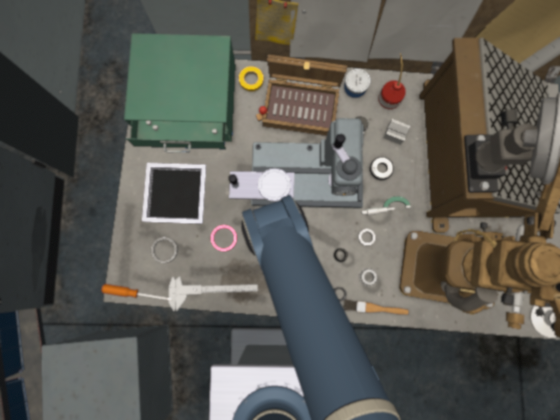

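```bash
python3 -m handwheel '[[-1,0.006,0.0095,-0.05,0],[-1,0.006,0.0095,-0.09,0],[-1,0.006,0.0095,-0.12,0],[-1,0.006,0.0095,-0.137,0],[-1,0.006,0.0095,-0.137,0],[0.2,0.006,0.0095,-0.137,0],[0.2,0.006,0.0095,-0.137,0],[0.2,0.006,0.0095,-0.137,0],[0.2,0.006,0.0095,-0.137,0],[0.2,0.006,0.0095,-0.137,0],[0.2,0.006,0.0095,-0.137,0],[0.2,0.006,0.0095,-0.137,0]]' 40
```

```text
time_s: 5.32
eef_pos: [0.4502, 0.0117, 0.1693]
eef_rot: [79.5, 89.9, -10.6]
ft_force: [-1.0, 1.2, 5.0]
finger_gap: 0.753
```

Run:
```python
from h import *
im=get_image('scene');save(im,'s2.png');c=im['image'][150:320,200:400]; cv2.imwrite('pics/s2c.png',cv2.resize(c,None,fx=3.5,fy=3.5,interpolation=cv2.INTER_CUBIC)[:,:,::-1])
print(get_obs()['ft_force'])
```

```text
[-2.13588298  0.45807666  5.08114101]
```

View pics/s2c.png

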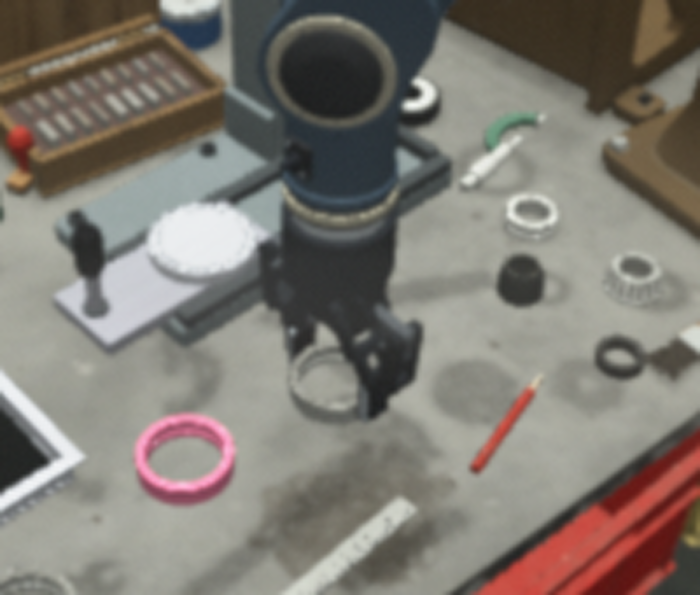

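```bash
python3 -m handwheel '[[0.2,0,0,0.03,0],[0.2,0,0,0.07,0],[0.2,0.0,0,0.1,0],[0.2,0.04,0,0.1,0],[0.2,0.08,-0.003,0.1,0],[0.2,0.12,-0.007,0.1,0],[0.2,0.1535,-0.007,0.1,0],[0.2,0.1535,-0.007,0.1,0],[0.2,0.1535,-0.007,0.08,0],[0.2,0.1535,-0.007,0.065,0],[0.2,0.1535,-0.007,0.065,0]]' 60
```

```text
time_s: 6.75
eef_pos: [0.6019, 0.0044, 0.2307]
eef_rot: [-84.2, 89.7, -174.2]
ft_force: [-0.4, 0.8, -0.9]
finger_gap: 0.742
```

Run:
```python
from h import *
im=get_image('scene');c=im['image'][100:270,200:400]; cv2.imwrite('pics/s3c.png',cv2.resize(c,None,fx=3.5,fy=3.5,interpolation=cv2.INTER_CUBIC)[:,:,::-1])
print(get_obs()['ft_force'])
```

```text
[ 0.11554638  0.01697821 -0.88091256]
```

View pics/s3c.png

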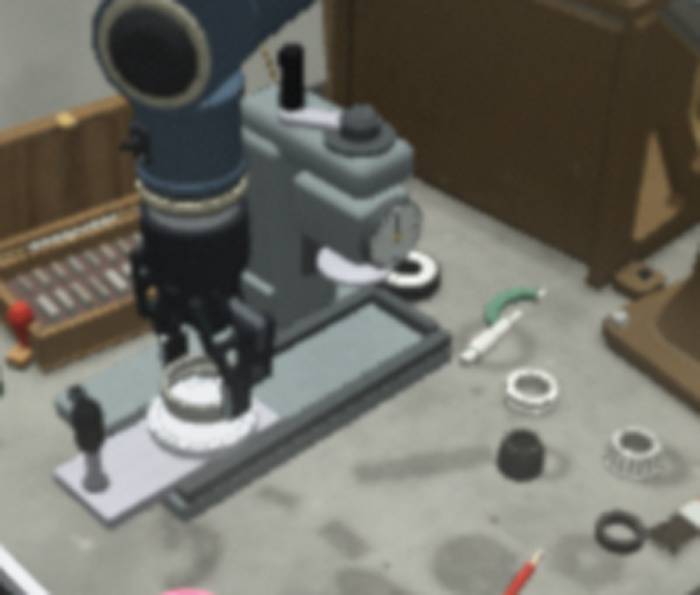

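```bash
python3 -m handwheel '[[0.2,0.001,0,-0.008,0],[0.2,0.001,0,-0.015,0],[0.2,0.001,0,-0.015,0],[0.2,0.001,0,-0.015,0]]'
```

```text
time_s: 7.3
eef_pos: [0.6045, 0.0047, 0.2178]
eef_rot: [113.7, 90.0, 23.6]
ft_force: [0.5, 1.2, -1.3]
finger_gap: 0.742
```

```bash
python3 -m handwheel '[[0.2,-0.0005,0,-0.0025,0],[0.2,-0.0005,0,-0.0025,0],[-0.2,-0.0005,0,-0.0025,0],[-1,-0.0005,0,-0.0025,0],[-1,-0.0005,0,-0.0025,0],[-1,-0.0005,0,-0.0025,0],[-1,-0.0005,0,0.04,0],[-1,-0.0005,0,0.09,0],[-1,-0.05,0.04,0.12,0],[-1,-0.10,0.08,0.12,0],[-1,-0.14,0.12,0.12,0],[-1,-0.16,0.18,0.12,0]]'
```

```text
time_s: 8.8
eef_pos: [0.4433, 0.1817, 0.3379]
eef_rot: [10.5, 89.9, -79.6]
ft_force: [1.9, 0.4, 0.4]
finger_gap: 1.001
```

```bash
python3 -m handwheel '[[-1,0,0.06,0,0.2],[-1,0,0.10,0,0.4],[-1,0,0.10,0,0.55],[-1,0,0.1,0,0.55]]'
python3 - <<'E'
from m import *
s=get_image('scene'); t=get_image('top'); save(t,'t4.png')
c=s['image'][130:270,200:340];c=cv2.resize(c,(560,560),interpolation=cv2.INTER_CUBIC)[:,:,::-1];cv2.imwrite('pics/s4c.png',c)
o=get_obs(); print(o['eef_pos'],o['joint_positions'])
for cn,c in(('t',t),('s',s)): print(cn,ringfit(c,(.604,.005),.063,.033,.06,'st'+cn+'.png'))
A=[cv2.imread('pics/st%s.png'%b) for b in 'ts']; cv2.imwrite('pics/mont2.png',cv2.resize(np.hstack(A),None,fx=1.6,fy=1.6))
E
```

```text
time_s: 9.3
eef_pos: [0.4453, 0.2819, 0.3375]
eef_rot: [-138.9, 90.0, 162.5]
ft_force: [0.5, -0.9, -0.4]
finger_gap: 0.999
[0.44562636 0.28100262 0.33750997] [  2.80072126  25.31005993 -50.5887673  110.01747537  23.59169685
  55.6673184  -27.53494543]
t (np.float32(0.601375), np.float32(0.0046249963), np.float32(0.033549998))
s (np.float32(0.59012496), np.float32(0.015874997), np.float32(0.0319))
```

View pics/mont2.png

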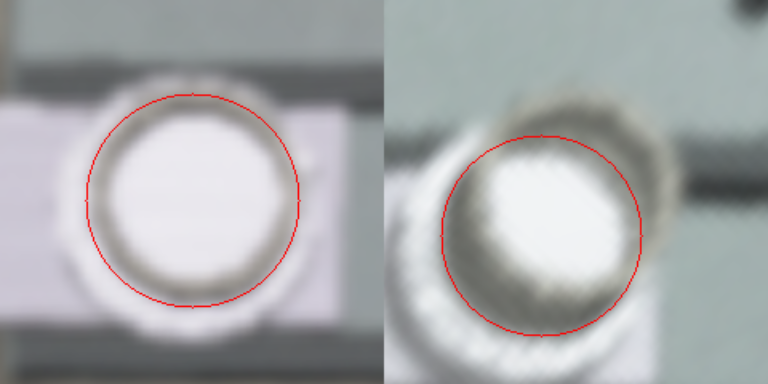

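View pics/t4.png

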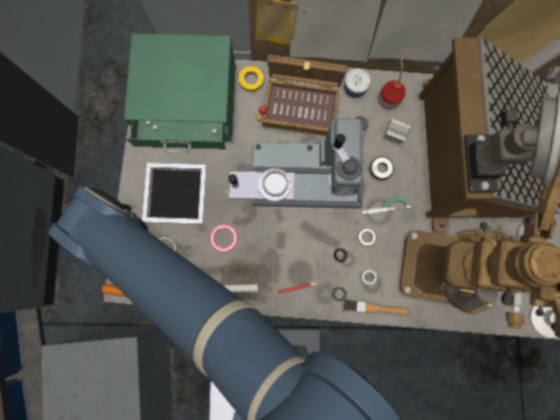

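```bash
python3 -m handwheel '[[-1,-0.009,0.005,-0.05,0],[-1,-0.009,0.005,-0.1,0],[-1,-0.009,0.005,-0.14,0],[-1,-0.009,0.005,-0.168,0],[-1,-0.009,0.005,-0.168,0],[-1,-0.009,0.005,-0.168,0],[0.2,-0.009,0.005,-0.168,0],[0.2,-0.009,0.005,-0.168,0],[0.2,-0.009,0.005,-0.168,0],[0.2,-0.009,0.005,-0.168,0],[0.2,-0.009,0.005,-0.168,0],[0.2,-0.009,0.005,-0.168,0]]' 60
```

```text
time_s: 10.9
eef_pos: [0.4368, 0.2869, 0.1718]
eef_rot: [60.8, 89.9, 2.2]
ft_force: [-1.2, -2.0, 10.6]
finger_gap: 0.744
```

Run:
```python
from h import *
im=get_image('scene');c=im['image'][200:370,120:320]; cv2.imwrite('pics/s5c.png',cv2.resize(c,None,fx=3.5,fy=3.5,interpolation=cv2.INTER_CUBIC)[:,:,::-1])
o=get_obs();print(o['ft_force'],rot(o['eef_rot']).round(3))
```

```text
[-1.16501613 -2.52401849 10.71090563] [[ 0.003  0.854  0.521]
 [ 0.     0.521 -0.854]
 [-1.     0.002  0.001]]
```

View pics/s5c.png

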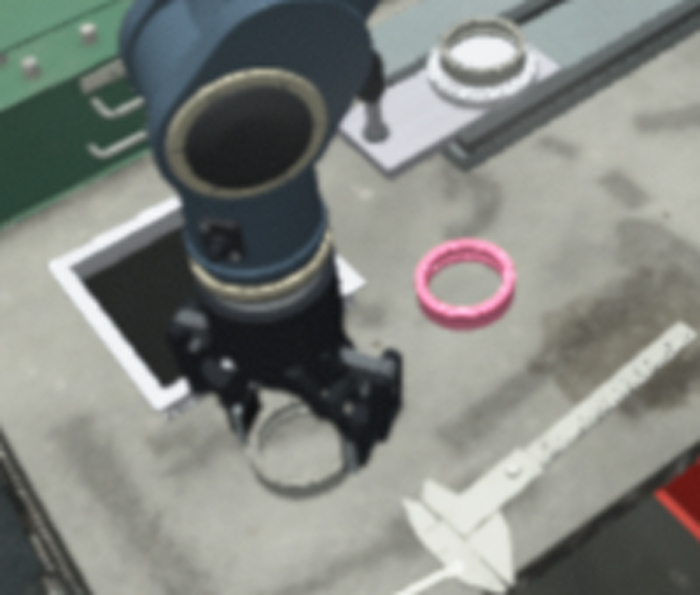

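```bash
python3 -m handwheel '[[0.2,0,0,0.04,0],[0.2,0,0,0.09,0],[0.2,0.0,0,0.14,0],[0.2,0.02,-0.05,0.15,0],[0.2,0.04,-0.1,0.15,0],[0.2,0.07,-0.15,0.15,0],[0.2,0.10,-0.2,0.15,0],[0.2,0.13,-0.24,0.15,0],[0.2,0.15,-0.27,0.14,0],[0.2,0.167,-0.2822,0.12,0],[0.2,0.167,-0.2822,0.09,0],[0.2,0.167,-0.2822,0.09,0]]'
python3 - <<'E'
from h import *
im=get_image('scene');c=im['image'][100:270,200:400]; cv2.imwrite('pics/s6c.png',cv2.resize(c,None,fx=3.5,fy=3.5,interpolation=cv2.INTER_CUBIC)[:,:,::-1])
o=get_obs();print(o['ft_force'],o['eef_pos'])
E
```

```text
time_s: 12.45
eef_pos: [0.6023, 0.0037, 0.258]
eef_rot: [-117.6, 89.7, -176.2]
ft_force: [-1.1, -0.2, -1.0]
finger_gap: 0.739
[-0.48061702  0.43986058 -0.74550418] [0.60297329 0.00438686 0.25964498]
```

View pics/s6c.png

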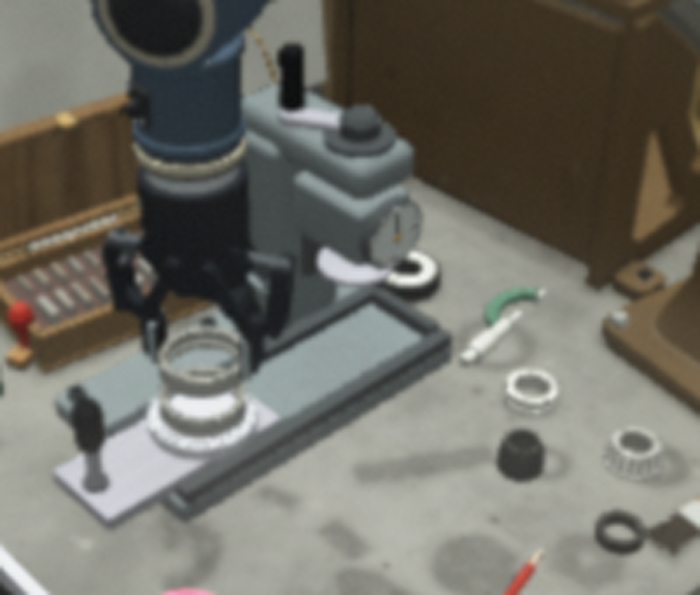

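```bash
python3 -m handwheel '[[0.2,0.001,0,-0.012,0],[0.2,0.001,0,-0.022,0],[0.2,0.001,0,-0.022,0],[0.2,0.001,0,-0.022,0]]'
```

```text
time_s: 13.0
eef_pos: [0.6046, 0.0046, 0.238]
eef_rot: [76.2, 90.0, 17.6]
ft_force: [0.6, 0.9, -2.2]
finger_gap: 0.744
```

```bash
python3 -m handwheel '[[0.2,0,0,-0.003,0],[0.2,0,0,-0.003,0],[0.2,0,0,-0.003,0]]'
```

```text
time_s: 13.38
eef_pos: [0.6046, 0.0045, 0.2349]
eef_rot: [77.7, 90.0, 19.1]
ft_force: [1.2, 0.2, -1.5]
finger_gap: 0.743
```

```bash
python3 -m handwheel '[[0.2,0,0,-0.002,0],[0.2,0,0,-0.002,0],[0.2,0,0,-0.002,0]]'
```

```text
time_s: 13.75
eef_pos: [0.6046, 0.0047, 0.2348]
eef_rot: [5.1, 89.9, -53.4]
ft_force: [-4.6, -0.5, 11.4]
finger_gap: 0.739
```

```bash
python3 -m handwheel '[[-0.2,0,0,0.001,0],[-1,0,0,0.001,0],[-1,0,0,0.001,0],[-1,0,0,0.001,0],[-1,0,0,0.04,0],[-1,0,0,0.09,0],[-1,-0.04,0.04,0.12,-0.15],[-1,-0.1,0.04,0.12,-0.3],[-1,-0.15,0.04,0.12,-0.45],[-1,-0.15,0.04,0.12,-0.55],[-1,-0.15,0.04,0.12,-0.55]]'
python3 - <<'E'
from m import *
s=get_image('scene'); t=get_image('top')
c=t['image'][110:230,200:380];a=cv2.resize(c,None,fx=4,fy=4,interpolation=cv2.INTER_CUBIC)[:,:,::-1];cv2.imwrite('pics/t7.png',a)
c=s['image'][110:270,200:360];a=cv2.resize(c,None,fx=3.6,fy=3.6,interpolation=cv2.INTER_CUBIC)[:,:,::-1];cv2.imwrite('pics/s7.png',a)
print(get_obs()['eef_pos'])
E
```

```text
time_s: 15.12
eef_pos: [0.4542, 0.0445, 0.3531]
eef_rot: [52.1, 89.9, -37.9]
ft_force: [0.8, 0.2, 0.3]
finger_gap: 1.004
[0.45492478 0.04448989 0.35288979]
```

View pics/t7.png

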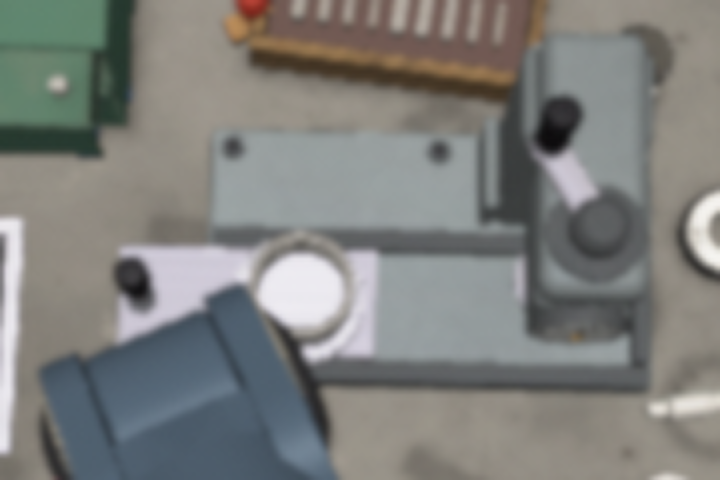

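View pics/s7.png

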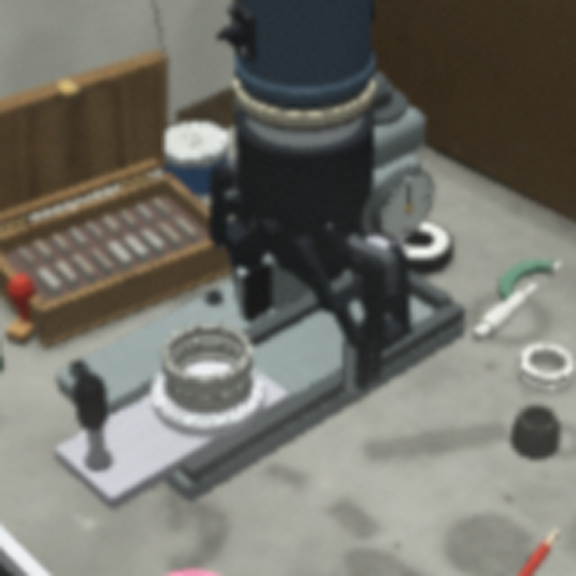

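Run:
```python
from m import *
t=get_image('top')
for n,u,v,z in(('knob',232.5,177.5,.111),('grip',340.7,138,.288),('hub',350.5,165.8,.243)): print(n,onz(t,u,v,z).round(4))
o=get_obs(); print(o['eef_pos'],rot(o['eef_rot'])[:,1])
```

```text
knob [0.6038 0.1054 0.111 ]
grip [ 0.6448 -0.127   0.288 ]
hub [ 0.6    -0.1535  0.243 ]
[0.45503443 0.04447042 0.35276509] [9.99999934e-01 1.49247986e-04 3.30642841e-04]
```

```bash
python3 -m handwheel '[[-1,0.05,0.0605,0,0],[-1,0.1,0.0605,0,0],[-1,0.1485,0.0605,0,0],[-1,0.1485,0.0605,0,0],[-1,0.1485,0.0605,-0.04,0],[-1,0.1485,0.0605,-0.08,0],[-1,0.1485,0.0605,-0.098,0],[-1,0.1485,0.0605,-0.098,0]]' 40;  python3 - <<'E'
from m import *
s=get_image('scene')
c=s['image'][110:270,180:340];a=cv2.resize(c,None,fx=3.6,fy=3.6,interpolation=cv2.INTER_CUBIC)[:,:,::-1];cv2.imwrite('pics/s8.png',a)
E
```

```text
time_s: 16.27
eef_pos: [0.6025, 0.1048, 0.2538]
eef_rot: [-87.6, 89.9, -177.6]
ft_force: [0.6, 0.2, 0.9]
finger_gap: 1.001
```

View pics/s8.png

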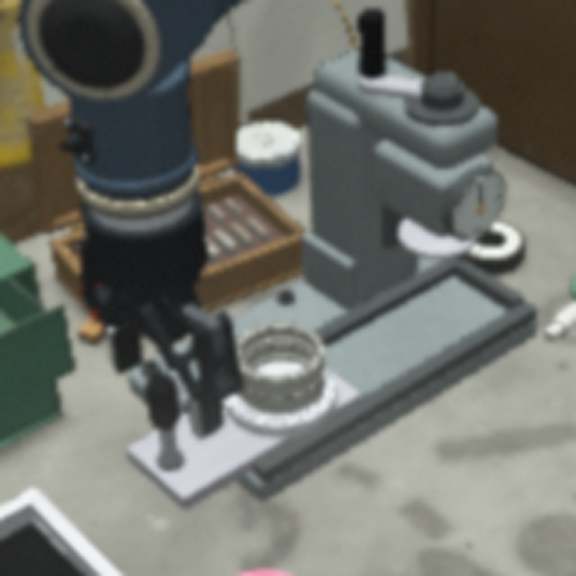

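```bash
python3 -m handwheel '[[0.3,0,0,0,0],[0.6,0,0,0,0],[0.9,0,0,0,0],[0.9,0,0,0,0],[0.9,0,0,0,0],[0.9,0,0,0,0]]' 40;  python3 - <<'E'
from m import *
s=get_image('scene')
c=s['image'][110:270,180:340];a=cv2.resize(c,None,fx=3.6,fy=3.6,interpolation=cv2.INTER_CUBIC)[:,:,::-1];cv2.imwrite('pics/s9.png',a)
E
```

```text
time_s: 17.08
eef_pos: [0.6034, 0.105, 0.2554]
eef_rot: [92.2, 89.9, 2.1]
ft_force: [0.0, -0.9, 5.1]
finger_gap: 0.243
```

View pics/s9.png

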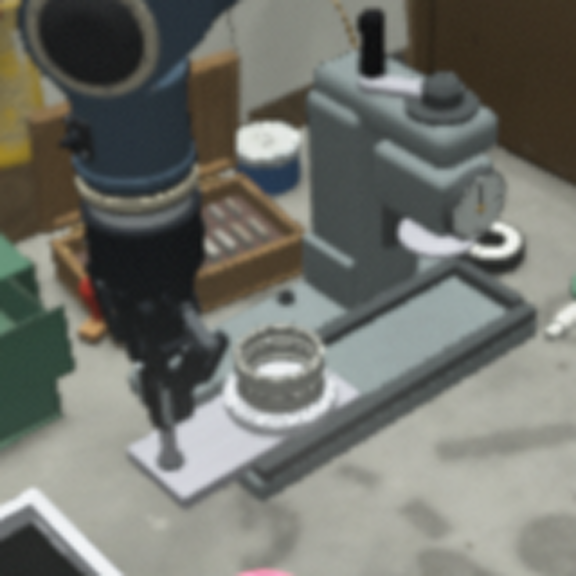

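```bash
python3 -m handwheel '[[0.9,0,-0.003,0,0],[0.9,0,-0.008,0,0],[0.9,0,-0.015,0,0],[0.9,0,-0.023,0,0],[0.9,0,-0.031,0,0],[0.9,0,-0.039,0,0],[0.9,0.001,-0.047,0,0],[0.9,0.001,-0.055,0,0],[0.9,0.001,-0.063,0,0],[0.9,0.001,-0.071,0,0],[0.9,0.001,-0.079,0,0],[0.9,0.001,-0.087,0,0]]'
```

```text
time_s: 18.62
eef_pos: [0.6031, 0.0186, 0.2554]
eef_rot: [-110.2, 89.9, 159.8]
ft_force: [-3.3, 3.3, 10.1]
finger_gap: 0.239
```

```bash
python3 -m handwheel '[[0.9,0,-0.008,0,0],[0.9,0,-0.016,0,0],[0.9,0,-0.024,0,0],[0.9,0,-0.032,0,0],[0.9,0,-0.040,0,0],[0.9,0,-0.048,0,0],[0.9,0.001,-0.055,0,0],[0.9,0.001,-0.061,0,0],[0.9,0.001,-0.066,0,0],[0.9,0.001,-0.069,0,0],[0.9,0.001,-0.071,0,0],[0.9,0.001,-0.071,0,0]]'
```

```text
time_s: 20.12
eef_pos: [0.6031, -0.0526, 0.2554]
eef_rot: [-81.3, 89.6, -171.4]
ft_force: [-8.3, 1.5, 15.2]
finger_gap: 0.239
```

```bash
python3 -m handwheel '[[0.9,0.0,-0.001,0.001,0],[0.9,0,-0.002,0.001,0],[0.9,0,-0.003,0.001,0],[0.9,0,-0.003,0.001,0],[0.9,0,-0.003,0.001,0]]'
python3 - <<'E'
from m import *
s=get_image('scene');t=get_image('top')
c=s['image'][90:250,200:360];a=cv2.resize(c,None,fx=3.6,fy=3.6,interpolation=cv2.INTER_CUBIC)[:,:,::-1];cv2.imwrite('pics/s10.png',a)
E
```

```text
time_s: 20.75
eef_pos: [0.603, -0.0552, 0.2554]
eef_rot: [-94.6, 89.6, 175.4]
ft_force: [-6.3, 3.0, 8.4]
finger_gap: 0.238
```

View pics/s10.png

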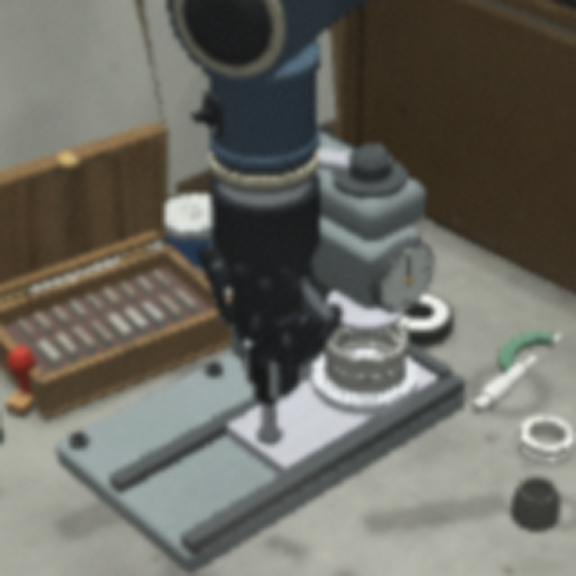

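```bash
python3 -m handwheel '[[0.9,0.0,-0.001,0,0],[0.9,0.001,-0.002,0,0],[0.9,0.002,-0.003,0,0],[0.9,0.002,-0.004,0,0],[0.9,0.002,-0.004,0,0]]'; python3 -m handwheel '[[0.9,0.0,0,0,0],[0.9,0,0,0,0]]'
```

```text
time_s: 21.48
eef_pos: [0.6037, -0.0559, 0.2554]
eef_rot: [-116.0, 89.4, 154.2]
ft_force: [-11.5, 8.4, 11.8]
finger_gap: 0.24
time_s: 21.72
eef_pos: [0.6037, -0.0559, 0.2554]
eef_rot: [-115.4, 89.4, 154.7]
ft_force: [-11.0, 9.6, 11.8]
finger_gap: 0.243
```

```bash
python3 -m handwheel '[[0.9,0.0,0.003,0,0],[0.3,0,0.003,0,0],[-0.5,0,0.003,0,0],[-0.5,0,0.003,0,0],[-0.5,0,0.003,0.03,0],[-0.5,0,0.003,0.09,0],[-0.5,0,0.003,0.15,0],[-0.5,0,0.003,0.21,0],[-0.5,0,0.003,0.27,0],[-0.5,0,0.003,0.27,0]]'
python3 - <<'E'
from m import *
s=get_image('scene');t=get_image('top')
c=s['image'][90:250,200:360];a=cv2.resize(c,None,fx=3.6,fy=3.6,interpolation=cv2.INTER_CUBIC)[:,:,::-1];cv2.imwrite('pics/s11.png',a)
print(get_obs()['eef_pos'])
for z,p in ((.268,(.6465,-.127)),(.288,(.6465,-.127))): print(proj(s,[*p,z]))
E
```

```text
time_s: 22.98
eef_pos: [0.6075, -0.0563, 0.5314]
eef_rot: [86.7, 89.4, -3.3]
ft_force: [-0.1, 0.0, 0.0]
finger_gap: 0.749
[ 0.60681362 -0.05732846  0.52578897]
(np.float64(283.02672552957387), np.float64(119.82894226488567))
(np.float64(282.9688155684984), np.float64(112.63420177548859))
```

View pics/s11.png

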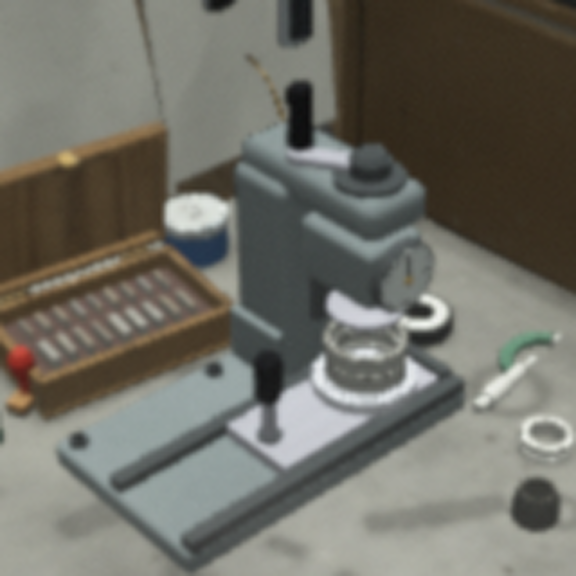

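```bash
python3 -m handwheel '[[-0.5,0.02,-0.035,0,0],[-0.5,0.0397,-0.0697,0,0],[-0.5,0.0397,-0.0697,0,0],[-0.5,0.0397,-0.0697,-0.05,0],[-0.5,0.0397,-0.0697,-0.09,0],[-0.5,0.0397,-0.0697,-0.101,0],[-0.5,0.0397,-0.0697,-0.101,0],[-0.5,0.0397,-0.0697,-0.101,0]]' 30
python3 - <<'E'
from m import *
s=get_image('scene')
c=s['image'][40:200,200:360];a=cv2.resize(c,None,fx=3.6,fy=3.6,interpolation=cv2.INTER_CUBIC)[:,:,::-1];cv2.imwrite('pics/s12.png',a)
print(get_obs()['eef_pos'])
E
```

```text
time_s: 24.08
eef_pos: [0.6471, -0.1263, 0.4266]
eef_rot: [89.0, 89.8, -1.1]
ft_force: [0.4, 0.0, 0.7]
finger_gap: 0.746
[ 0.64708026 -0.12635464  0.42670854]
```

View pics/s12.png

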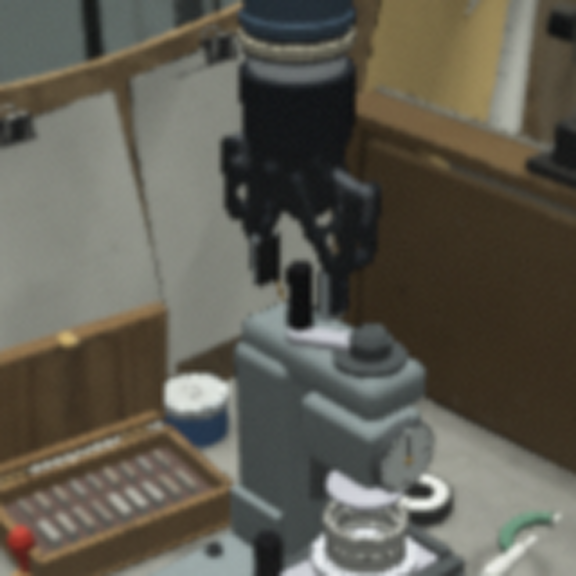

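```bash
python3 -m handwheel '[[0,0,0,0,0],[0.4,0,0,0,0],[0.9,0,0,0,0],[0.9,0,0,0,0],[0.9,0,0,0,0]]' 30
python3 - <<'E'
from m import *
s=get_image('scene')
c=s['image'][40:200,200:360];a=cv2.resize(c,None,fx=3.6,fy=3.6,interpolation=cv2.INTER_CUBIC)[:,:,::-1];cv2.imwrite('pics/s13.png',a)
p=get_obs()['eef_pos'];print(p)
d=p[:2]-np.array([.6045,-.156]); print(np.hypot(*d),np.degrees(np.arctan2(d[1],-d[0])))
E
```

```text
time_s: 24.75
eef_pos: [0.6465, -0.1269, 0.4253]
eef_rot: [-14.7, 90.0, -104.7]
ft_force: [-3.5, -1.6, 6.3]
finger_gap: 0.229
[ 0.64649806 -0.1269391   0.42528817]
0.05107223562011375 145.3183918005669
```

View pics/s13.png

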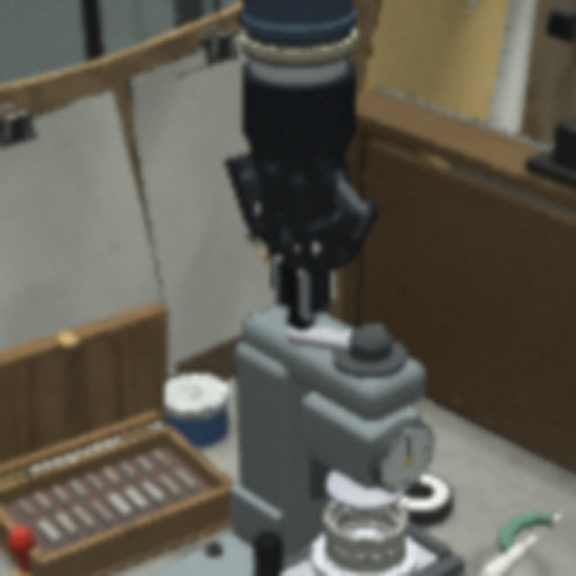

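```bash
cat > tab.py <<'E'
import numpy as np,sys
def tab(t0,step,n,g=0.9):
    a=np.radians(t0); r=.052
    L=[]
    for i in range(1,n+1):
        b=np.radians(t0+step*i); L.append([g,round(r*(np.cos(a)-np.cos(b)),3),round(r*(np.sin(b)-np.sin(a)),3),0,0])
    print(str(L).replace(' ','').replace('np.float64(','').replace(')',''))
tab(*[float(x) for x in sys.argv[1:3]],int(sys.argv[3]))
E
for t in 145.3 25.3 265.3; do python3 tab.py $t 20 12; done
```

```text
[[0.9,0.008,-0.016,0,0],[0.9,0.009,-0.034,0,0],[0.9,0.004,-0.052,0,0],[0.9,-0.006,-0.067,0,0],[0.9,-0.021,-0.077,0,0],[0.9,-0.038,-0.081,0,0],[0.9,-0.056,-0.08,0,0],[0.9,-0.073,-0.072,0,0],[0.9,-0.086,-0.059,0,0],[0.9,-0.093,-0.043,0,0],[0.9,-0.095,-0.025,0,0],[0.9,-0.09,-0.007,0,0]]
[[0.9,0.01,0.015,0,0],[0.9,0.025,0.025,0,0],[0.9,0.043,0.03,0,0],[0.9,0.061,0.028,0,0],[0.9,0.077,0.02,0,0],[0.9,0.09,0.007,0,0],[0.9,0.097,-0.009,0,0],[0.9,0.099,-0.027,0,0],[0.9,0.094,-0.044,0,0],[0.9,0.084,-0.059,0,0],[0.9,0.069,-0.069,0,0],[0.9,0.051,-0.074,0,0]]
[[0.9,-0.018,0.002,0,0],[0.9,-0.034,0.009,0,0],[0.9,-0.047,0.022,0,0],[0.9,-0.055,0.039,0,0],[0.9,-0.056,0.057,0,0],[0.9,-0.051,0.074,0,0],[0.9,-0.041,0.089,0,0],[0.9,-0.026,0.099,0,0],[0.9,-0.009,0.104,0,0],[0.9,0.009,0.102,0,0],[0.9,0.026,0.094,0,0],[0.9,0.038,0.081,0,0]]
```

```bash
python3 -m handwheel '[[0.9,0.008,-0.016,0,0],[0.9,0.009,-0.034,0,0],[0.9,0.004,-0.052,0,0],[0.9,-0.006,-0.067,0,0],[0.9,-0.021,-0.077,0,0],[0.9,-0.038,-0.081,0,0],[0.9,-0.056,-0.08,0,0],[0.9,-0.073,-0.072,0,0],[0.9,-0.086,-0.059,0,0],[0.9,-0.093,-0.043,0,0],[0.9,-0.095,-0.025,0,0],[0.9,-0.09,-0.007,0,0]]'
cat > look.py <<'E'
from m import *
import sys
s=get_image('scene')
c=s['image'][100:240,240:380];a=cv2.resize(c,None,fx=4,fy=4,interpolation=cv2.INTER_CUBIC)[:,:,::-1];cv2.imwrite('pics/%s.png'%sys.argv[1],a)
o=get_obs();p=o['eef_pos'];print(p,o['ft_force'],o['time_s'])
d=p[:2]-np.array([.6045,-.156]); print(np.hypot(*d),np.degrees(np.arctan2(d[1],-d[0])))
E
python3 look.py s14
```

```text
time_s: 26.3
eef_pos: [0.5543, -0.1328, 0.4252]
eef_rot: [-86.8, 89.5, -176.9]
ft_force: [-11.0, 2.6, 11.6]
finger_gap: 0.227
[ 0.55547043 -0.1290141   0.42527041] [-8.206289    4.97643854  6.27756094] 26.35
0.05596549716967268 28.828408124171688
```

View pics/s14.png

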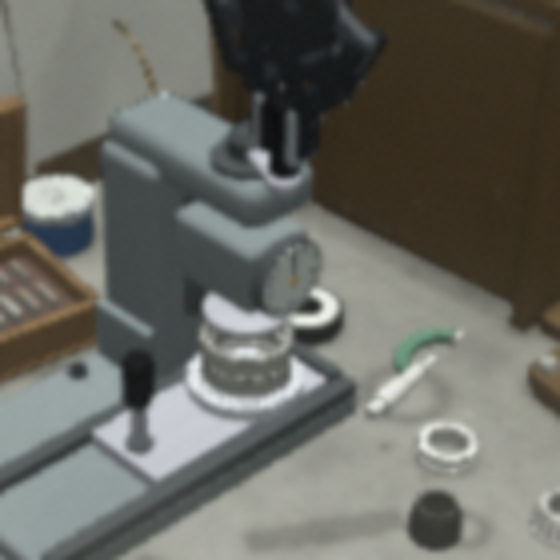

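```bash
sed -i 's/\[.6045,-.156\]/[.6005,-.1535]/' look.py; for t in 28.3 268.3 ; do python3 tab.py $t 20 12; done
```

```text
[[0.9,0.011,0.014,0,0],[0.9,0.027,0.024,0,0],[0.9,0.044,0.027,0,0],[0.9,0.062,0.025,0,0],[0.9,0.078,0.016,0,0],[0.9,0.09,0.003,0,0],[0.9,0.097,-0.014,0,0],[0.9,0.097,-0.032,0,0],[0.9,0.092,-0.049,0,0],[0.9,0.08,-0.063,0,0],[0.9,0.065,-0.073,0,0],[0.9,0.047,-0.077,0,0]]
[[0.9,-0.018,0.003,0,0],[0.9,-0.034,0.011,0,0],[0.9,-0.046,0.025,0,0],[0.9,-0.052,0.041,0,0],[0.9,-0.053,0.059,0,0],[0.9,-0.047,0.077,0,0],[0.9,-0.036,0.091,0,0],[0.9,-0.021,0.1,0,0],[0.9,-0.003,0.104,0,0],[0.9,0.015,0.101,0,0],[0.9,0.031,0.093,0,0],[0.9,0.043,0.079,0,0]]
```

```bash
python3 -m handwheel '[[0.9,0.011,0.014,0,0],[0.9,0.027,0.024,0,0],[0.9,0.044,0.027,0,0],[0.9,0.062,0.025,0,0],[0.9,0.078,0.016,0,0],[0.9,0.09,0.003,0,0],[0.9,0.097,-0.014,0,0],[0.9,0.097,-0.032,0,0],[0.9,0.092,-0.049,0,0],[0.9,0.08,-0.063,0,0],[0.9,0.065,-0.073,0,0],[0.9,0.047,-0.077,0,0]]'; python3 look.py s15
```

```text
time_s: 27.85
eef_pos: [0.6037, -0.2059, 0.4253]
eef_rot: [174.8, 89.4, 85.0]
ft_force: [0.6, 14.0, 3.8]
finger_gap: 0.227
[ 0.6021896 -0.2058905  0.4252949] [-4.40146601 12.66579407  3.97702907] 27.9
0.05241773529878818 -91.84715608114499
```

```bash
python3 -m handwheel '[[0.9,-0.018,0.005,0,0],[0.9,-0.034,0.013,0,0],[0.9,-0.046,0.027,0,0],[0.9,-0.052,0.043,0,0],[0.9,-0.053,0.061,0,0],[0.9,-0.047,0.079,0,0],[0.9,-0.036,0.093,0,0],[0.9,-0.021,0.102,0,0],[0.9,-0.003,0.106,0,0],[0.9,0.015,0.103,0,0],[0.9,0.031,0.095,0,0],[0.9,0.043,0.081,0,0]]'; python3 look.py s16
```

```text
time_s: 29.4
eef_pos: [0.6473, -0.1287, 0.4253]
eef_rot: [170.6, 90.0, 80.6]
ft_force: [-3.4, 0.6, 8.4]
finger_gap: 0.233
[ 0.64846359 -0.13228572  0.42531235] [ 3.33975995 -0.48153183  4.95059707] 29.45
0.05244570356846302 156.14021597805564
```

View pics/s16.png

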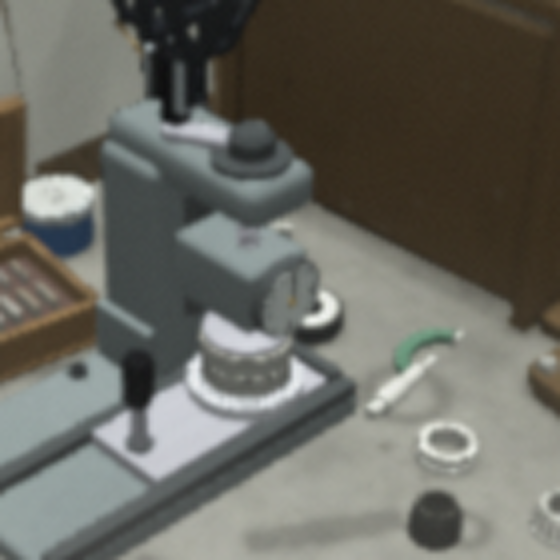

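```bash
python3 tab.py 156 15 12
```

```text
[[0.9,0.004,-0.013,0,0],[0.9,0.004,-0.027,0,0],[0.9,0.001,-0.04,0,0],[0.9,-0.005,-0.052,0,0],[0.9,-0.015,-0.062,0,0],[0.9,-0.026,-0.069,0,0],[0.9,-0.039,-0.073,0,0],[0.9,-0.053,-0.073,0,0],[0.9,-0.066,-0.07,0,0],[0.9,-0.078,-0.063,0,0],[0.9,-0.088,-0.054,0,0],[0.9,-0.095,-0.042,0,0]]
```

```bash
python3 -m handwheel '[[0.9,0.004,-0.013,0,0],[0.9,0.004,-0.027,0,0],[0.9,0.001,-0.04,0,0],[0.9,-0.005,-0.052,0,0],[0.9,-0.015,-0.062,0,0],[0.9,-0.026,-0.069,0,0],[0.9,-0.039,-0.073,0,0],[0.9,-0.053,-0.073,0,0],[0.9,-0.053,-0.073,0,0]]'; python3 look.py s17
```

```text
time_s: 30.58
eef_pos: [0.5925, -0.2033, 0.4253]
eef_rot: [-66.2, 89.9, -156.3]
ft_force: [-1.0, 1.9, 6.6]
finger_gap: 0.227
[ 0.5927416  -0.2033699   0.42525504] [-0.37924054  2.20670424  6.83303541] 30.625
0.05046978609909586 -81.15722275701329
```

View pics/s17.png

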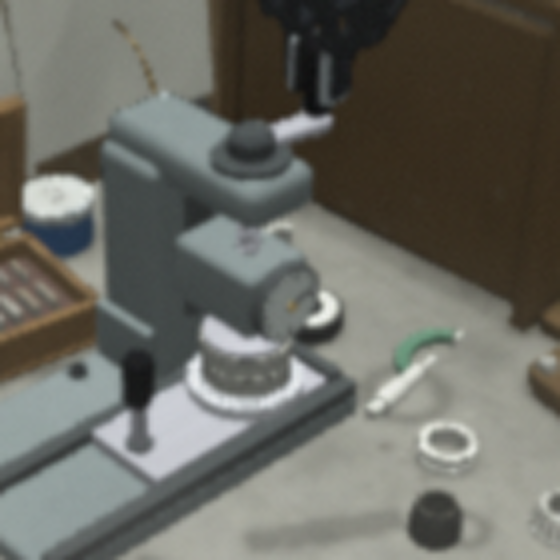

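```bash
cat > dial.py <<'E'
from m import *
import sys
s=get_image('scene')
c=s['image'][160:190,298:328];a=cv2.resize(c,None,fx=18,fy=18,interpolation=cv2.INTER_CUBIC)[:,:,::-1];cv2.imwrite('pics/%s.png'%sys.argv[1],a)
o=get_obs();print(o['time_s'],o['eef_pos'])
E
python3 dial.py d1
```

```text
30.675 [ 0.59289323 -0.20338759  0.42525901]
```

View pics/d1.png

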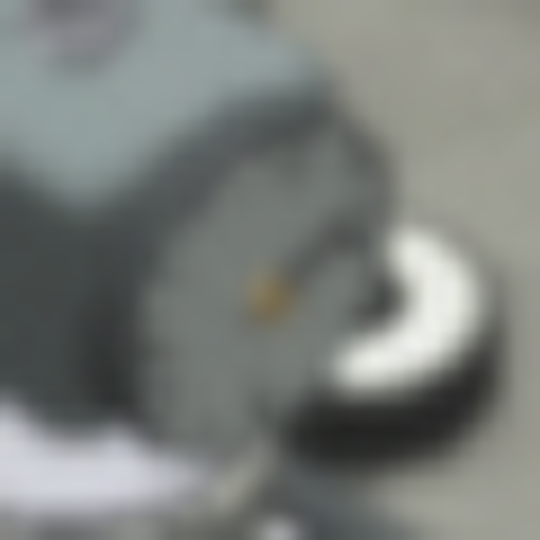

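Run:
```python
from h import *
s=get_image('scene')
# hub pixel
u=298+268/18;v=160+295/18
o,d=ray(s,u,v); p=o+d*((.6005-.042)-o[0])/d[0]; print(p)
for mm in (2,2.5,3,3.5,4,4.5,5):
    a=mm/12*2*np.pi; q=p+.02*np.array([0,-np.sin(a),np.cos(a)]); w=np.array(proj(s,q)); print(mm,((w-[298,160])*18-[268,295]).round(0), np.degrees(np.arctan2(*(w-[u,v])[::-1])).round(1))
print(np.degrees(np.arctan2(-55,77)))
```

```text
[ 0.5585     -0.15366048  0.1244496 ]
2 [  84. -100.] -50.2
2.5 [ 91. -79.] -40.8
3 [ 93. -52.] -29.3
3.5 [ 88. -22.] -14.1
4 [78.  9.] 6.8
4.5 [62. 40.] 32.9
5 [42. 68.] 58.4
-35.53767779197438
```

```bash
python3 tab.py 279 11 5
```

```text
[[0.9,-0.01,0.002,0,0],[0.9,-0.019,0.007,0,0],[0.9,-0.027,0.013,0,0],[0.9,-0.033,0.02,0,0],[0.9,-0.039,0.029,0,0]]
```

```bash
python3 -m handwheel '[[0.9,-0.01,0.002,0,0],[0.9,-0.019,0.007,0,0],[0.9,-0.027,0.013,0,0],[0.9,-0.033,0.02,0,0],[0.9,-0.038,0.029,0,0],[0.9,-0.038,0.029,0,0]]'; python3 look.py s18;python3 dial.py d2
```

```text
time_s: 31.48
eef_pos: [0.5546, -0.1748, 0.4252]
eef_rot: [-47.1, 89.8, -137.2]
ft_force: [-2.0, -0.6, 8.5]
finger_gap: 0.228
[ 0.55469508 -0.17496054  0.42522348] [-2.07313797  1.12382479  8.59230205] 31.525
0.0505830519842119 -25.104047032303114
31.575 [ 0.55476047 -0.17508332  0.42521061]
```

View pics/d2.png

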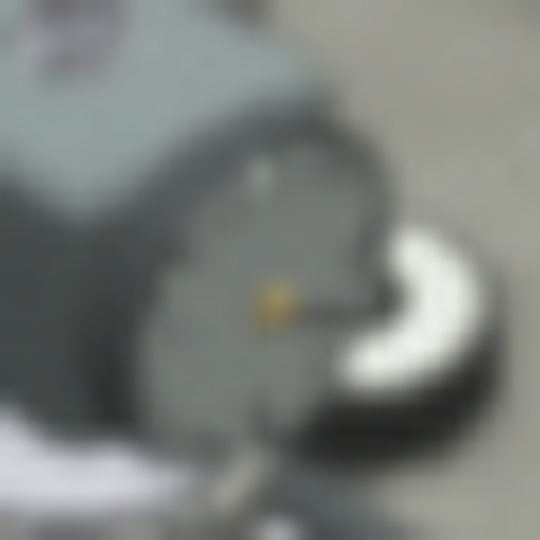

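```bash
python3 -m handwheel '[[0.9,0,0,0,0],[0.9,0,0,0,0],[0.9,0,0,0,0],[0.9,0,0,0,0],[0.9,0,0,0,0],[0.9,0,0,0,0],[0.9,0,0,0,0],[0.9,0,0,0,0],[0.9,0,0,0,0],[0.9,0,0,0,0],[0.9,0,0,0,0],[0.9,0,0,0,0]]'; python3 look.py s19;python3 dial.py d3; for t in 335 95 215; do python3 tab.py $t -20 12; done
```

```text
time_s: 33.08
eef_pos: [0.5549, -0.1753, 0.4252]
eef_rot: [-48.8, 89.8, -139.0]
ft_force: [-2.2, 0.1, 8.6]
finger_gap: 0.228
[ 0.55484837 -0.17526313  0.42520859] [-2.09262259  0.99213268  8.11165368] 33.125
0.05057375355727475 -25.48815694646945
33.175 [ 0.55485566 -0.17526158  0.42521774]
[[0.9,0.01,-0.015,0,0],[0.9,0.025,-0.025,0,0],[0.9,0.043,-0.03,0,0],[0.9,0.061,-0.028,0,0],[0.9,0.077,-0.021,0,0],[0.9,0.09,-0.008,0,0],[0.9,0.097,0.009,0,0],[0.9,0.099,0.027,0,0],[0.9,0.094,0.044,0,0],[0.9,0.084,0.059,0,0],[0.9,0.069,0.069,0,0],[0.9,0.052,0.074,0,0]]
[[0.9,-0.018,-0.002,0,0],[0.9,-0.034,-0.009,0,0],[0.9,-0.047,-0.022,0,0],[0.9,-0.055,-0.038,0,0],[0.9,-0.056,-0.056,0,0],[0.9,-0.052,-0.074,0,0],[0.9,-0.041,-0.089,0,0],[0.9,-0.027,-0.099,0,0],[0.9,-0.009,-0.104,0,0],[0.9,0.009,-0.102,0,0],[0.9,0.025,-0.094,0,0],[0.9,0.038,-0.082,0,0]]
[[0.9,0.008,0.016,0,0],[0.9,0.009,0.034,0,0],[0.9,0.005,0.052,0,0],[0.9,-0.006,0.067,0,0],[0.9,-0.021,0.077,0,0],[0.9,-0.038,0.082,0,0],[0.9,-0.056,0.08,0,0],[0.9,-0.072,0.072,0,0],[0.9,-0.085,0.06,0,0],[0.9,-0.093,0.043,0,0],[0.9,-0.094,0.025,0,0],[0.9,-0.09,0.008,0,0]]
```

View pics/d3.png

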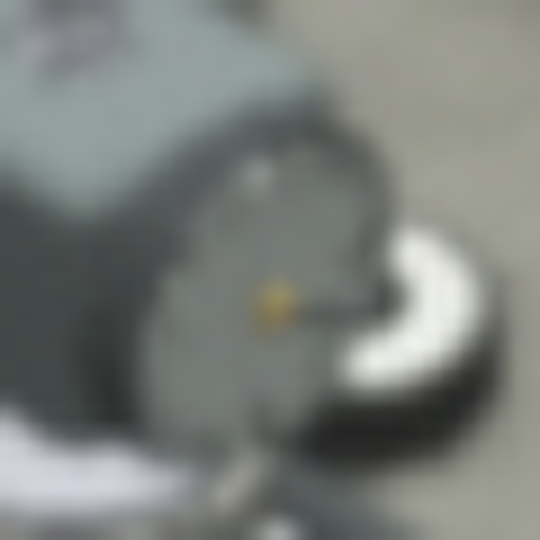

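View pics/s19.png

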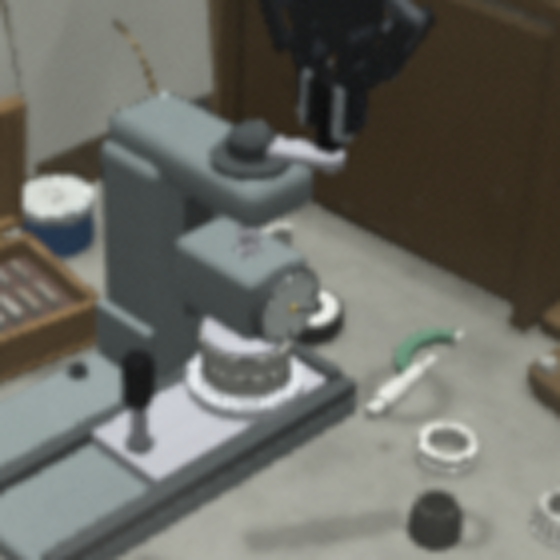

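```bash
python3 -m handwheel '[[0.9,0.01,-0.015,0,0],[0.9,0.025,-0.025,0,0],[0.9,0.043,-0.03,0,0],[0.9,0.061,-0.028,0,0],[0.9,0.077,-0.021,0,0],[0.9,0.09,-0.008,0,0],[0.9,0.097,0.009,0,0],[0.9,0.099,0.027,0,0],[0.9,0.094,0.044,0,0],[0.9,0.084,0.059,0,0],[0.9,0.069,0.069,0,0],[0.9,0.052,0.074,0,0]]'; python3 look.py s20
```

```text
time_s: 34.67
eef_pos: [0.6074, -0.1003, 0.4253]
eef_rot: [42.9, 89.9, -47.2]
ft_force: [2.0, -1.8, 7.4]
finger_gap: 0.229
[ 0.60558529 -0.09990792  0.42526981] [-1.86595266  1.54304183  6.03941175] 34.725
0.053832809530776425 95.420502063357
```

```bash
python3 -m handwheel '[[0.9,-0.018,-0.002,0,0],[0.9,-0.034,-0.009,0,0],[0.9,-0.047,-0.022,0,0],[0.9,-0.055,-0.038,0,0],[0.9,-0.056,-0.056,0,0],[0.9,-0.052,-0.074,0,0],[0.9,-0.041,-0.089,0,0],[0.9,-0.027,-0.099,0,0],[0.9,-0.009,-0.104,0,0],[0.9,0.009,-0.102,0,0],[0.9,0.025,-0.094,0,0],[0.9,0.038,-0.082,0,0]]'; python3 look.py s21
```

```text
time_s: 36.22
eef_pos: [0.6448, -0.1818, 0.4252]
eef_rot: [-94.9, 89.7, 175.0]
ft_force: [-10.0, 4.5, 11.6]
finger_gap: 0.226
[ 0.64603334 -0.1790708   0.4253206 ] [-1.76146504  2.21992103  6.33594039] 36.275
0.05222212999986954 -150.68211952883485
```

```bash
python3 -m handwheel '[[0.9,0.008,0.016,0,0],[0.9,0.009,0.034,0,0],[0.9,0.005,0.052,0,0],[0.9,-0.006,0.067,0,0],[0.9,-0.021,0.077,0,0],[0.9,-0.038,0.082,0,0],[0.9,-0.056,0.08,0,0],[0.9,-0.072,0.072,0,0],[0.9,-0.085,0.06,0,0],[0.9,-0.093,0.043,0,0],[0.9,-0.094,0.025,0,0],[0.9,-0.09,0.008,0,0]]'; python3 look.py s22
```

```text
time_s: 37.78
eef_pos: [0.5546, -0.1753, 0.4253]
eef_rot: [-53.9, 89.8, -144.0]
ft_force: [2.6, 4.1, 5.4]
finger_gap: 0.227
[ 0.5556513  -0.17786858  0.42524548] [ 1.0071943  -1.04015067  7.62159961] 37.825
0.05104148777709707 -28.51747952561648
```

View pics/s22.png

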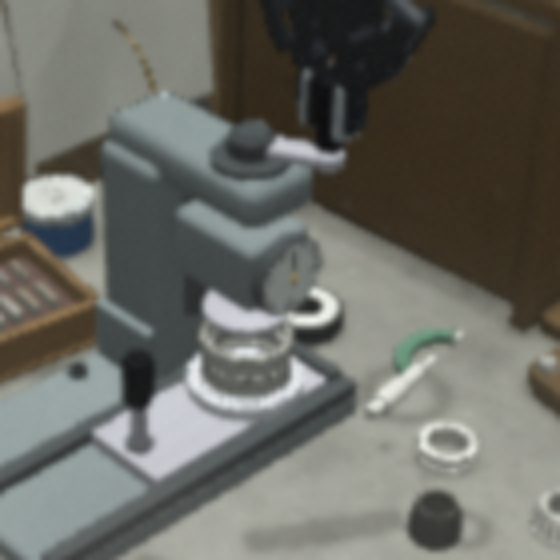

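```bash
python3 -m handwheel '[[0.9,0.01,-0.015,0,0],[0.9,0.025,-0.025,0,0],[0.9,0.043,-0.03,0,0],[0.9,0.061,-0.028,0,0],[0.9,0.077,-0.021,0,0],[0.9,0.09,-0.008,0,0],[0.9,0.097,0.009,0,0],[0.9,0.099,0.027,0,0],[0.9,0.094,0.044,0,0],[0.9,0.084,0.059,0,0],[0.9,0.069,0.069,0,0],[0.9,0.052,0.074,0,0]]'; python3 look.py s23
```

```text
time_s: 39.33
eef_pos: [0.6074, -0.1003, 0.4253]
eef_rot: [44.3, 89.9, -45.8]
ft_force: [1.9, -1.7, 7.2]
finger_gap: 0.226
[ 0.60559502 -0.09996507  0.42526469] [-2.75939706  1.67038319  5.68650933] 39.375
0.053776835312208386 95.43657101066276
```

```bash
python3 -m handwheel '[[0.9,-0.018,-0.002,0,0],[0.9,-0.034,-0.009,0,0],[0.9,-0.047,-0.022,0,0],[0.9,-0.052,-0.032,0,0],[0.9,-0.053,-0.036,0,0],[0.9,-0.053,-0.036,0,0]]'; python3 look.py s24
```

```text
time_s: 40.12
eef_pos: [0.5527, -0.1363, 0.4252]
eef_rot: [-82.2, 89.6, -172.4]
ft_force: [-9.9, 2.2, 12.8]
finger_gap: 0.227
[ 0.55269424 -0.13624019  0.42514834] [-9.18109837  2.67254828 13.17908201] 40.175
0.0508260925784287 19.851634871936856
```

View pics/s24.png

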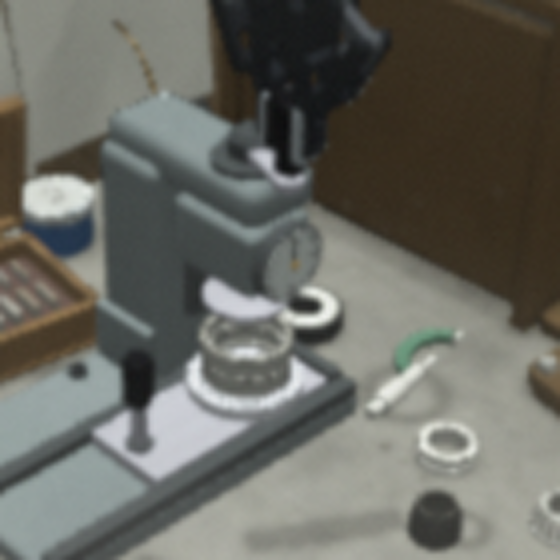

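```bash
python3 -m handwheel '[[0,0,0,0,0],[-0.5,0,0,0,0],[-0.5,0,0,0,0],[-0.5,0,0,0.04,0],[-0.5,0,0,0.09,0],[-0.5,0.02,0.03,0.09,0],[-0.5,0.04,0.06,0.09,0],[-0.5,0.051,0.082,0.09,0],[-0.5,0.051,0.082,0.09,0],[-0.5,0.051,0.082,0.04,0],[-0.5,0.051,0.082,-0.01,0],[-0.5,0.051,0.082,-0.05,0]]'; python3 look.py s25
```

```text
time_s: 41.68
eef_pos: [0.6049, -0.0558, 0.3724]
eef_rot: [-56.5, 89.9, -146.7]
ft_force: [0.4, -0.5, 0.4]
finger_gap: 0.75
[ 0.6032991  -0.05628924  0.36718456] [-3.2166864  -0.6786493  -3.72115187] 41.725
0.09725105051427728 91.64932402361802
```

View pics/s25.png

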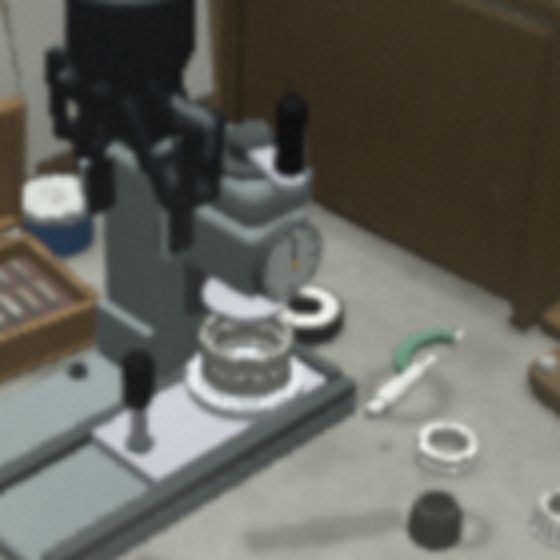

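```bash
python3 -m handwheel '[[-0.5,0,0.002,-0.05,0],[-0.5,0,0.002,-0.09,0],[-0.5,0,0.002,-0.11,0],[-0.5,0,0.002,-0.11,0],[-0.5,0,0.002,-0.11,0],[0.4,0,0.002,-0.11,0],[0.9,0,0.002,-0.11,0],[0.9,0,0.002,-0.11,0],[0.9,0,0.002,-0.11,0],[0.9,0,0.002,-0.11,0]]' 40; python3 look.py s26
```

```text
time_s: 42.98
eef_pos: [0.6034, -0.0514, 0.2655]
eef_rot: [-74.3, 89.5, -164.4]
ft_force: [-10.3, 0.7, 11.3]
finger_gap: 0.238
[ 0.60339141 -0.05141143  0.26551852] [-10.15022084   0.28174461  11.20699804] 43.025
0.10212951130603279 91.62232913511129
```

View pics/s26.png

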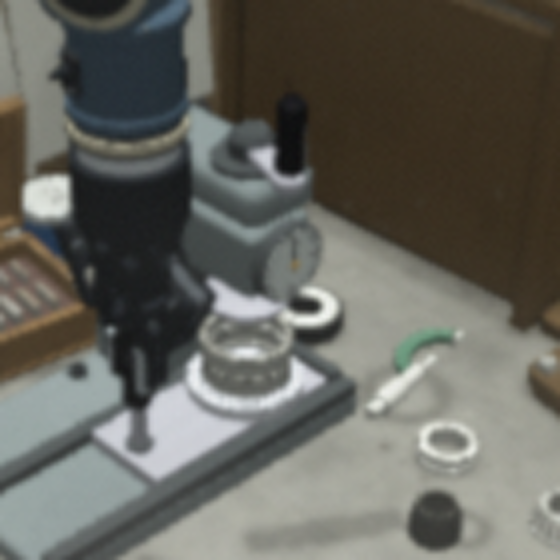

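```bash
python3 -m handwheel '[[0.9,0.001,0.003,0,0],[0.9,0.001,0.008,0,0],[0.9,0.001,0.015,0,0],[0.9,0.001,0.023,0,0],[0.9,0.001,0.031,0,0],[0.9,0.001,0.039,0,0],[0.9,0.001,0.047,0,0],[0.9,0.001,0.055,0,0],[0.9,0.001,0.063,0,0],[0.9,0.001,0.071,0,0],[0.9,0.001,0.079,0,0],[0.9,0.001,0.087,0,0]]'
```

```text
time_s: 44.52
eef_pos: [0.6043, 0.0351, 0.2655]
eef_rot: [-61.8, 89.5, -151.9]
ft_force: [-10.3, -2.5, 11.6]
finger_gap: 0.237
```

```bash
python3 -m handwheel '[[0.9,-0.001,0.008,0,0],[0.9,-0.001,0.016,0,0],[0.9,-0.001,0.024,0,0],[0.9,-0.001,0.032,0,0],[0.9,-0.001,0.040,0,0],[0.9,-0.001,0.048,0,0],[0.9,-0.001,0.055,0,0],[0.9,-0.001,0.061,0,0],[0.9,-0.001,0.066,0,0],[0.9,-0.001,0.069,0,0],[0.9,-0.001,0.072,0,0],[0.9,-0.001,0.073,0,0]]'
python3 - <<'E'
from m import *
s=get_image('scene')
c=s['image'][110:270,180:340];a=cv2.resize(c,None,fx=3.6,fy=3.6,interpolation=cv2.INTER_CUBIC)[:,:,::-1];cv2.imwrite('pics/s27.png',a)
print(get_obs()['ft_force'])
E
```

```text
time_s: 46.02
eef_pos: [0.6044, 0.1082, 0.2656]
eef_rot: [-55.1, 89.7, -145.1]
ft_force: [-5.8, -1.9, 8.6]
finger_gap: 0.238
[-6.11966173 -2.70846555  6.50562259]
```

View pics/s27.png

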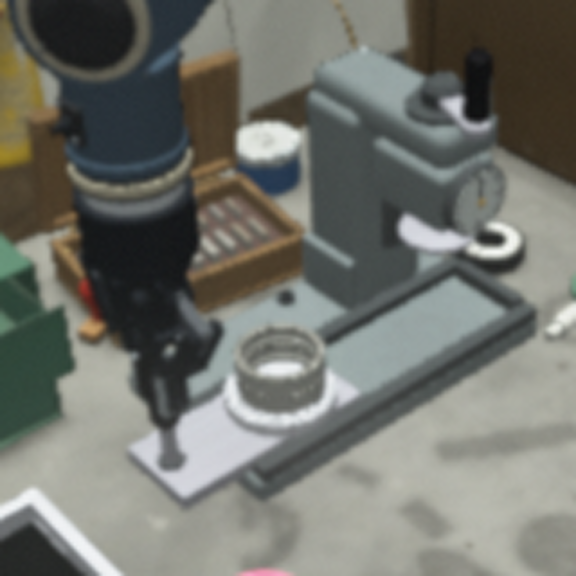

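Push to the stop, then check.

```bash
python3 -m handwheel '[[0.9,0,0.002,0,0],[0.9,0,0.004,0,0],[0.9,0,0.005,0,0],[0.9,0,0.005,0,0]]'
```

```text
time_s: 46.58
eef_pos: [0.6046, 0.1099, 0.2655]
eef_rot: [-30.2, 89.4, -120.4]
ft_force: [-6.9, -8.6, 12.2]
finger_gap: 0.237
```

```bash
python3 -m handwheel '[[0.9,0,-0.0025,0,0],[0.3,0,-0.0025,0,0],[-0.5,0,-0.0025,0,0],[-0.7,0,-0.0025,0,0],[-0.7,0,-0.0025,0.03,0],[-1,0,-0.0025,0.09,0],[-1,-0.05,-0.0025,0.12,0],[-1,-0.1,-0.05,0.12,0],[-1,-0.15,-0.1,0.12,0],[-1,-0.15,-0.15,0.12,0],[-1,-0.15,-0.15,0.12,0]]'
python3 - <<'E'
from m import *
s=get_image('scene');t=get_image('top'); save(t,'t28.png')
c=t['image'][110:230,120:300];a=cv2.resize(c,None,fx=4,fy=4,interpolation=cv2.INTER_CUBIC)[:,:,::-1];cv2.imwrite('pics/t28c.png',a)
g=cv2.cvtColor(t['image'],cv2.COLOR_RGB2GRAY)
m=(g[120:260,120:225]<60).astype(np.uint8)
cs=max(cv2.findContours(m,0,2)[0],key=cv2.contourArea)
P=np.array([onz(t,q[0][0]+120,q[0][1]+120,.015)[:2] for q in cs],np.float32); print('tray',cv2.minAreaRect(P))
print(get_obs()['eef_pos'])
E
```

```text
time_s: 47.95
eef_pos: [0.4547, -0.0415, 0.3845]
eef_rot: [-11.4, 89.8, -102.0]
ft_force: [0.1, -0.2, 0.0]
finger_gap: 1.001
tray ((0.583355188369751, 0.2648647427558899), (0.12078621238470078, 0.12151536345481873), 88.65526580810547)
[ 0.45573722 -0.0370618   0.38496692]
```

View pics/t28c.png

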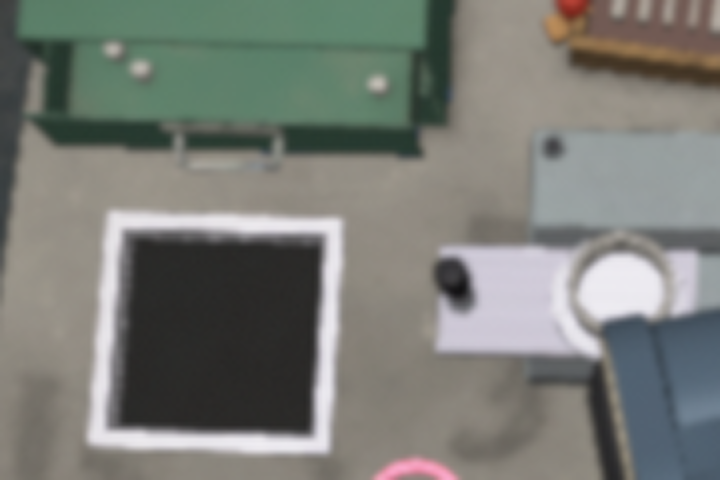

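```bash
python3 -m handwheel '[[-1,0.04,0.043,0,0],[-1,0.1,0.043,0,0],[-1,0.149,0.043,0,0],[-1,0.149,0.043,0,0],[-1,0.149,0.043,-0.04,0],[-1,0.149,0.043,-0.08,0],[-1,0.149,0.043,-0.11,0],[-1,0.149,0.043,-0.11,0],[-1,0.149,0.043,-0.11,0]]'; python3 look.py s29
```

```text
time_s: 49.18
eef_pos: [0.6049, 0.0075, 0.2761]
eef_rot: [113.4, 89.9, 23.4]
ft_force: [-0.2, -0.7, 0.1]
finger_gap: 1.0
[0.60508304 0.00724579 0.27651706] [-0.49289815 -0.09257907  0.85833175] 49.225
0.16081110654329342 91.63312534049973
```

Run:
```python
from m import *
s=get_image('scene')
c=s['image'][110:270,180:340];a=cv2.resize(c,None,fx=3.6,fy=3.6,interpolation=cv2.INTER_CUBIC)[:,:,::-1];cv2.imwrite('pics/s29.png',a)
```

```text
(no output)
```

View pics/s29.png

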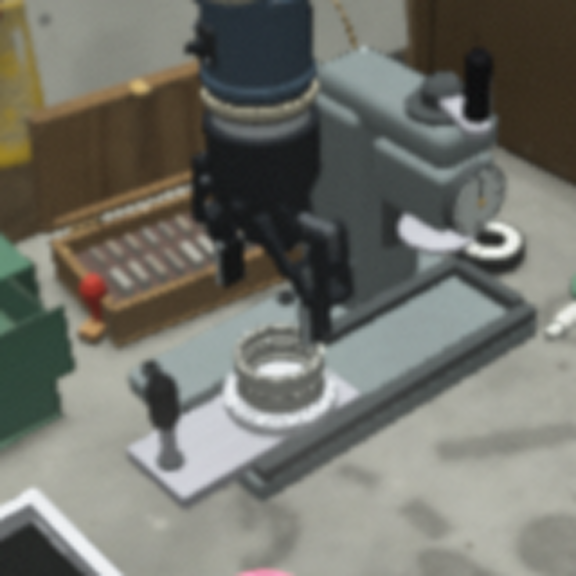

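Well placed above the pack. Lower 37 mm (y −2.5 mm) and grip the top ring.

```bash
python3 -m handwheel '[[-1,-0.0005,-0.0025,-0.02,0],[-1,-0.0005,-0.0025,-0.036,0],[-1,-0.0005,-0.0025,-0.036,0],[-1,-0.0005,-0.0025,-0.036,0],[0.2,-0.0005,-0.0025,-0.036,0],[0.2,-0.0005,-0.0025,-0.036,0],[0.2,-0.0005,-0.0025,-0.036,0],[0.2,-0.0005,-0.0025,-0.036,0]]' 60; python3 -m handwheel '[[0.2,0,0,0.01,0],[0.2,0,0,0.03,0],[0.2,0,0,0.06,0],[0.2,0,0,0.06,0]]';  python3 - <<'E'
from m import *
s=get_image('scene')
c=s['image'][110:270,180:340];a=cv2.resize(c,None,fx=3.6,fy=3.6,interpolation=cv2.INTER_CUBIC)[:,:,::-1];cv2.imwrite('pics/s30.png',a)
print(get_obs()['ft_force'])
E
```

```text
time_s: 50.28
eef_pos: [0.6045, 0.0041, 0.2401]
eef_rot: [84.8, 89.9, -5.2]
ft_force: [-1.5, -0.3, 5.1]
finger_gap: 0.736
time_s: 50.78
eef_pos: [0.6051, 0.0042, 0.3021]
eef_rot: [93.0, 89.6, 2.9]
ft_force: [-0.1, 0.8, -1.5]
finger_gap: 0.73
[ 0.57647072  0.4180083  -1.55601534]
```

View pics/s30.png

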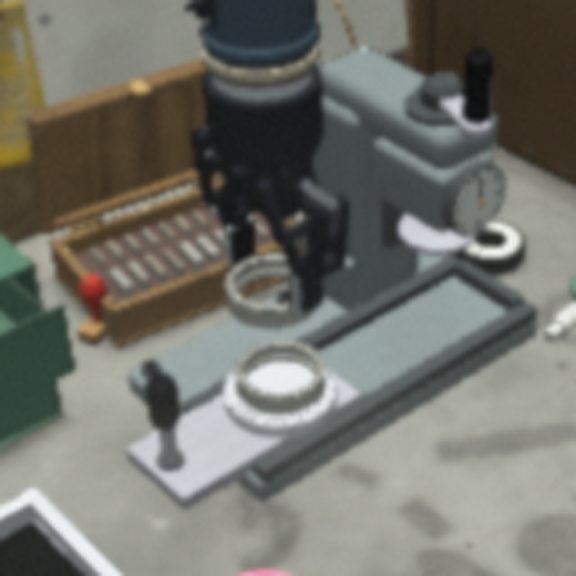

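```bash
python3 -m handwheel '[[0.2,0,0,0.03,0],[0.2,0,0.05,0.04,0],[0.2,-0.005,0.10,0.04,0],[0.2,-0.01,0.15,0.04,0],[0.2,-0.015,0.20,0.04,0],[0.2,-0.021,0.25,0.03,0],[0.2,-0.021,0.261,-0.01,0],[0.2,-0.021,0.261,-0.06,0],[0.2,-0.021,0.261,-0.09,0],[0.2,-0.021,0.261,-0.1,0],[0.2,-0.021,0.261,-0.1,0]]';  python3 - <<'E'
from m import *
s=get_image('scene')
c=s['image'][180:340,100:260];a=cv2.resize(c,None,fx=3.6,fy=3.6,interpolation=cv2.INTER_CUBIC)[:,:,::-1];cv2.imwrite('pics/s31.png',a)
print(get_obs()['ft_force'])
E
```

```text
time_s: 52.2
eef_pos: [0.5831, 0.2647, 0.1984]
eef_rot: [-78.1, 89.9, -168.2]
ft_force: [0.3, -0.6, -1.5]
finger_gap: 0.735
[-0.05112943  0.32340244 -0.76384205]
```

View pics/s31.png

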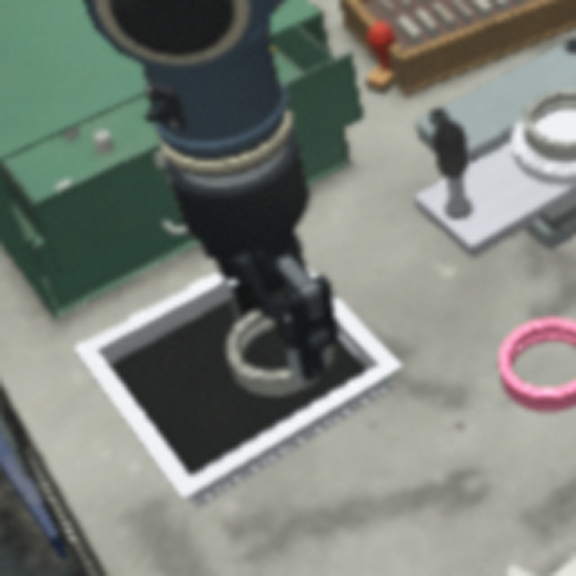

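Run:
```python
from m import *
s=get_image('scene');t=get_image('top')
f=lambda x,y,z=.024: onz(s,100+x/3.6,180+y/3.6,z).round(4)
L,B,R=f(85,345),f(190,490),f(398,365); print(L,B,R,(L+R)/2)
s0=cv2.imread('pics/scene0.png'); 
cv2.imwrite('pics/s31b.png',cv2.resize(s0[180:340,100:260],None,fx=3.6,fy=3.6,interpolation=cv2.INTER_CUBIC))
c=t['image'][110:290,100:300];a=cv2.resize(c,None,fx=3.6,fy=3.6,interpolation=cv2.INTER_CUBIC)[:,:,::-1];cv2.imwrite('pics/t31.png',a)
```

```text
[0.6757 0.3591 0.024 ] [0.5265 0.363  0.024 ] [0.5222 0.2163 0.024 ] [0.59895 0.2877  0.024  ]
```

View pics/s31b.png

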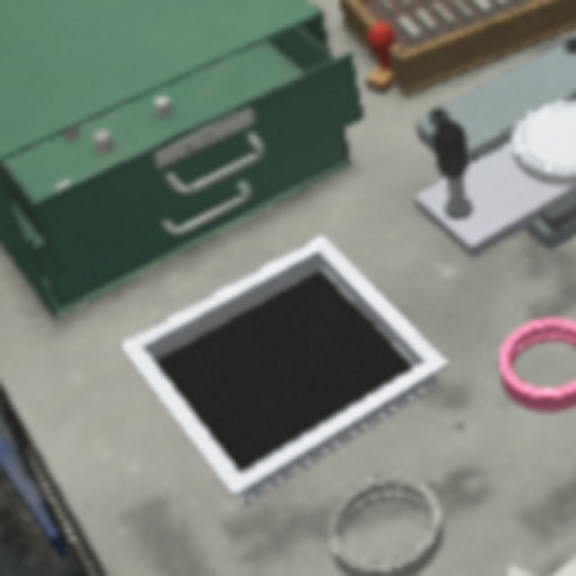

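View pics/t31.png

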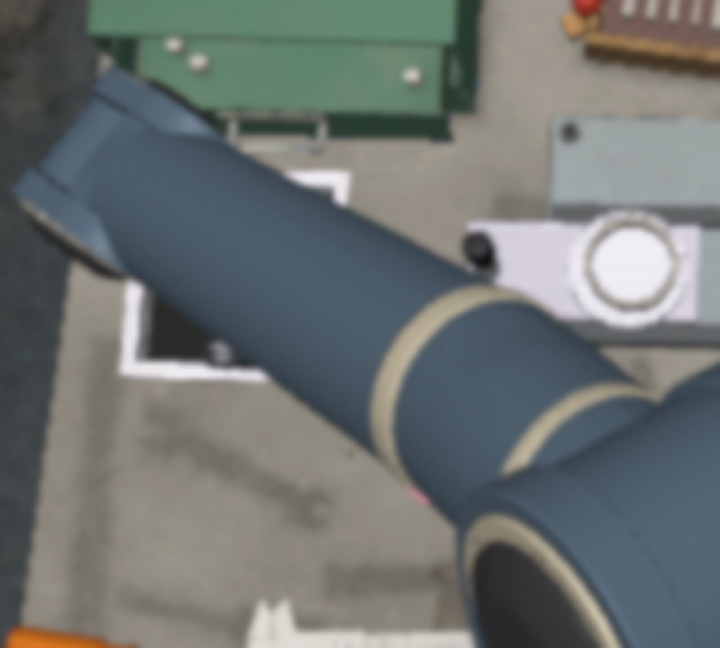

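Run:
```python
from m import *
t=get_image('top')
f=lambda x,y,z=.024: onz(t,100+x/3.6,110+y/3.6,z).round(4)
A,B=f(120,375),f(350,172);print(A,B,(A+B)/2)
print(get_obs()['eef_pos'])
```

```text
[0.5256 0.366  0.024 ] [0.6764 0.2081 0.024 ] [0.601   0.28705 0.024  ]
[0.58365584 0.26505898 0.20032071]
```

```bash
python3 -m handwheel '[[0.2,0.008,0.01,0.015,0],[0.2,0.0163,0.0225,0.015,0],[0.2,0.0163,0.0225,0.0,0],[0.2,0.0163,0.0225,-0.01,0],[0.2,0.0163,0.0225,-0.015,0],[0.2,0.0163,0.0225,-0.015,0],[0.2,0.0163,0.0225,-0.015,0]]'
```

```text
time_s: 53.28
eef_pos: [0.5993, 0.2869, 0.1832]
eef_rot: [-54.1, 90.0, -144.2]
ft_force: [-0.7, 1.1, -2.0]
finger_gap: 0.734
```

```bash
python3 -m handwheel '[[0.2,0,0,-0.003,0],[0.2,0,0,-0.003,0],[0.2,0,0,-0.003,0]]'
```

```text
time_s: 53.65
eef_pos: [0.5992, 0.2872, 0.1831]
eef_rot: [6.5, 89.9, -83.5]
ft_force: [-5.0, -5.3, 16.3]
finger_gap: 0.737
```

```bash
python3 -m handwheel '[[0.2,0,0,0.003,0],[-0.3,0,0,0.003,0],[-1,0,0,0.003,0],[-1,0,0,0.003,0],[-1,0,0,0.05,0],[-1,0,0,0.1,0],[-1,0,-0.03,0.15,0],[-1,0,-0.09,0.15,0],[-1,0,-0.15,0.15,0],[-1,0.003,-0.21,0.15,0],[-1,0.005,-0.27,0.15,0],[-1,0.005,-0.283,0.15,0]]'; python3 -m handwheel '[[-1,0,0,-0.05,0],[-1,0,0,-0.06,0],[-1,0,0,-0.06,0]]'
python3 - <<'E'
from m import *
s=get_image('scene');t=get_image('top')
c=s['image'][130:340,110:320];a=cv2.resize(c,None,fx=2.8,fy=2.8,interpolation=cv2.INTER_CUBIC)[:,:,::-1];cv2.imwrite('pics/s33.png',a)
c=t['image'][110:230,120:300];a=cv2.resize(c,None,fx=4,fy=4,interpolation=cv2.INTER_CUBIC)[:,:,::-1];cv2.imwrite('pics/t33.png',a)
print(get_obs()['eef_pos'])
E
```

```text
time_s: 55.15
eef_pos: [0.6048, -0.0015, 0.3301]
eef_rot: [-10.9, 89.8, -101.5]
ft_force: [-0.3, 0.9, -0.1]
finger_gap: 0.998
time_s: 55.52
eef_pos: [0.6044, 0.0055, 0.2707]
eef_rot: [-141.2, 89.9, 128.9]
ft_force: [-0.3, 0.3, 0.6]
finger_gap: 1.001
[0.60506387 0.00545355 0.27225057]
```

View pics/s33.png

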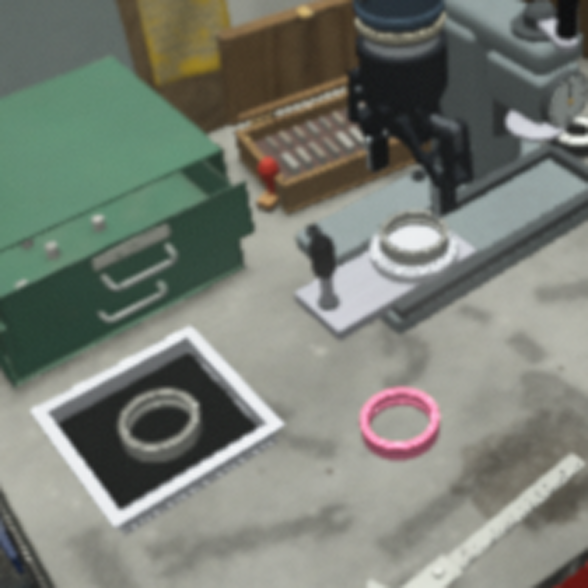

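View pics/t33.png

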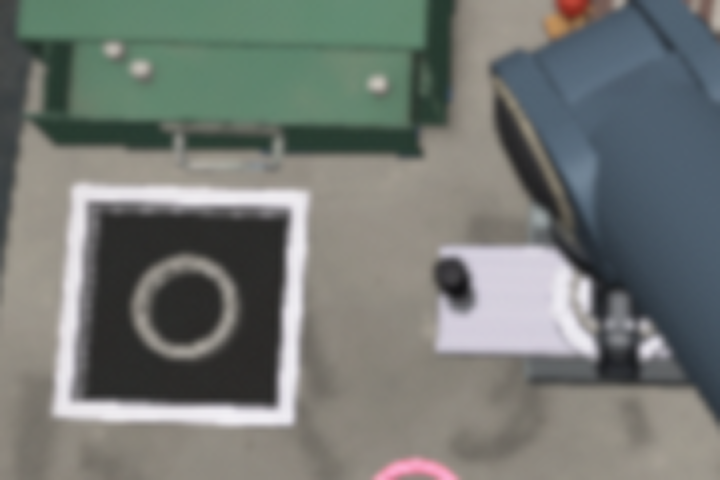

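```bash
python3 -m handwheel '[[-1,-0.0005,-0.001,-0.02,0],[-1,-0.0005,-0.001,-0.04,0],[-1,-0.0005,-0.001,-0.052,0],[-1,-0.0005,-0.001,-0.052,0],[-1,-0.0005,-0.001,-0.052,0],[0.2,-0.0005,-0.001,-0.052,0],[0.2,-0.0005,-0.001,-0.052,0],[0.2,-0.0005,-0.001,-0.052,0],[0.2,-0.0005,-0.001,-0.052,0]]' 60; python3 -m handwheel '[[0.2,0,0,0.01,0],[0.2,0,0,0.04,0],[0.2,0,0,0.09,0],[0.2,0,0,0.12,0],[0.2,0,0,0.12,0]]';  python3 - <<'E'
from m import *
s=get_image('scene')
c=s['image'][110:270,180:340];a=cv2.resize(c,None,fx=3.6,fy=3.6,interpolation=cv2.INTER_CUBIC)[:,:,::-1];cv2.imwrite('pics/s34.png',a)
print(get_obs()['ft_force'])
E
```

```text
time_s: 56.75
eef_pos: [0.6043, 0.0035, 0.2202]
eef_rot: [77.3, 89.9, -12.8]
ft_force: [-0.4, -0.7, 5.3]
finger_gap: 0.737
time_s: 57.38
eef_pos: [0.6045, 0.0037, 0.3417]
eef_rot: [89.6, 89.7, -0.5]
ft_force: [0.9, 0.1, -1.4]
finger_gap: 0.738
[-0.39750106  0.13366089 -1.22369786]
```

View pics/s34.png

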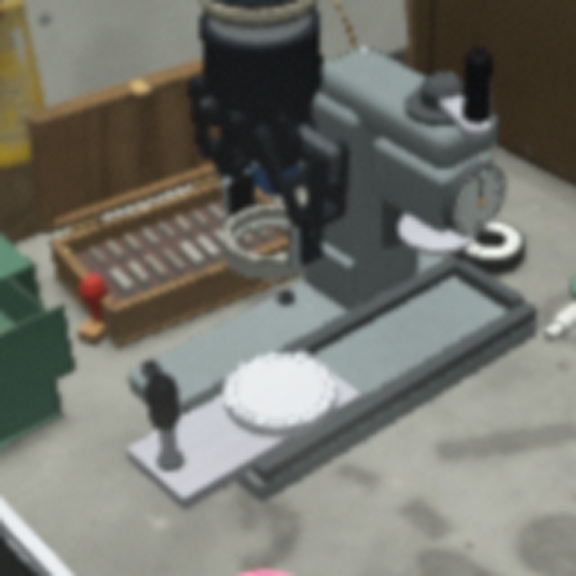

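```bash
python3 -m handwheel '[[0.2,0,0.06,0,0],[0.2,0,0.12,0,0],[0.2,-0.003,0.18,0,0],[0.2,-0.005,0.24,0,0],[0.2,-0.0055,0.2835,0,0],[0.2,-0.0055,0.2835,-0.02,0],[0.2,-0.0055,0.2835,-0.07,0],[0.2,-0.0055,0.2835,-0.11,0],[0.2,-0.0055,0.2835,-0.12,0],[0.2,-0.0055,0.2835,-0.12,0]]';  python3 - <<'E'
from m import *
s=get_image('scene')
c=s['image'][180:340,100:260];a=cv2.resize(c,None,fx=3.6,fy=3.6,interpolation=cv2.INTER_CUBIC)[:,:,::-1];cv2.imwrite('pics/s35.png',a)
o=get_obs();print(o['ft_force'],o['eef_pos'])
E
```

```text
time_s: 58.68
eef_pos: [0.5985, 0.286, 0.2178]
eef_rot: [-62.3, 89.9, -152.4]
ft_force: [-0.5, -0.4, -1.5]
finger_gap: 0.739
[ 1.31165631  0.1523193  -0.66346098] [0.59884972 0.28663063 0.21933257]
```

View pics/s35.png

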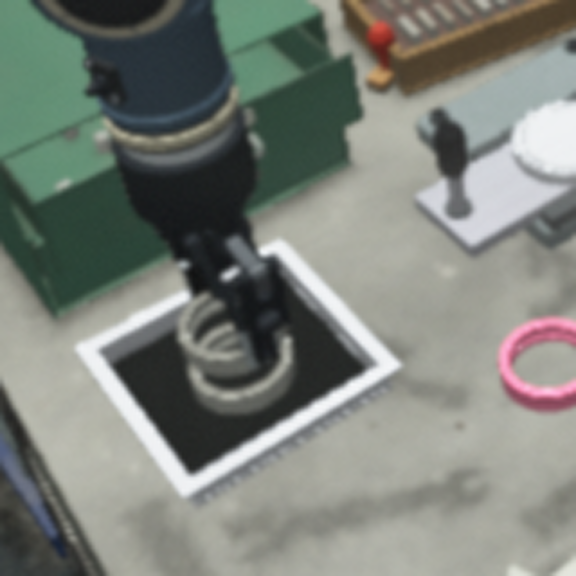

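Run:
```python
from m import *
s=get_image('scene')
for z in (.006,.023,.045,.062):
    print(z,(np.array(proj(s,[.599,.287,z]))-[100,180])*3.6)
```

```text
0.006 [245.94531183 372.4153214 ]
0.023 [240.99394719 355.40243194]
0.045 [234.42095331 332.79053192]
0.062 [229.20948935 314.84044705]
```

```bash
python3 -m handwheel '[[0.2,0,0,-0.012,0],[0.2,0,0,-0.02,0],[0.2,0,0,-0.02,0],[0.2,0,0,-0.02,0]]'; python3 -m handwheel '[[0.2,0,0,-0.003,0],[0.2,0,0,-0.003,0],[0.2,0,0,-0.003,0]]'
```

```text
time_s: 59.28
eef_pos: [0.5985, 0.2868, 0.1988]
eef_rot: [146.3, 90.0, 56.3]
ft_force: [-0.0, 0.4, -1.8]
finger_gap: 0.74
time_s: 59.65
eef_pos: [0.5986, 0.2871, 0.1973]
eef_rot: [98.8, 89.9, 8.8]
ft_force: [-1.4, -1.2, 6.5]
finger_gap: 0.739
```

Contact at the expected height. I release, lift and withdraw clear of everything.

```bash
python3 -m handwheel '[[0.2,0,0,0.001,0],[-0.3,0,0,0.001,0],[-1,0,0,0.001,0],[-1,0,0,0.001,0],[-1,0,0,0.05,0],[-1,0,0,0.1,0],[-1,0,0,0.15,0],[-1,-0.05,-0.05,0.17,0],[-1,-0.1,-0.1,0.17,0],[-1,-0.15,-0.15,0.17,0],[-1,-0.15,-0.21,0.17,0],[-1,-0.15,-0.27,0.17,0]]'; python3 -m handwheel '[[-1,0,-0.05,0,0],[-1,0,-0.05,0,0],[-1,0,-0.05,0,0]]'
python3 - <<'E'
from m import *
s=get_image('scene');t=get_image('top')
save(s,'s36.png'); 
c=s['image'][100:340,110:390];a=cv2.resize(c,None,fx=2.5,fy=2.5,interpolation=cv2.INTER_CUBIC)[:,:,::-1];cv2.imwrite('pics/s36c.png',a)
c=t['image'][110:300,120:400];a=cv2.resize(c,None,fx=2.8,fy=2.8,interpolation=cv2.INTER_CUBIC)[:,:,::-1];cv2.imwrite('pics/t36.png',a)
o=get_obs();print(o['eef_pos'],o['ft_force'],o['finger_gap'])
E
```

```text
time_s: 61.15
eef_pos: [0.448, 0.0315, 0.3659]
eef_rot: [29.0, 89.9, -61.0]
ft_force: [1.0, -0.7, -0.2]
finger_gap: 0.999
time_s: 61.52
eef_pos: [0.4493, -0.0168, 0.3658]
eef_rot: [144.0, 90.0, 53.9]
ft_force: [-1.4, 0.2, 0.3]
finger_gap: 1.004
[ 0.44937371 -0.01584021  0.36582239] [-1.19989083  0.06563303  0.39597936] 0.9978433392027349
```

View pics/s36c.png

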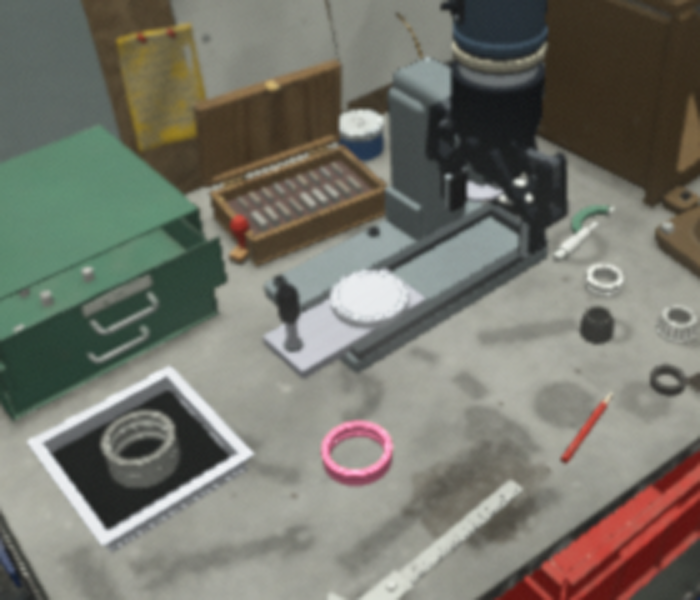

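View pics/t36.png

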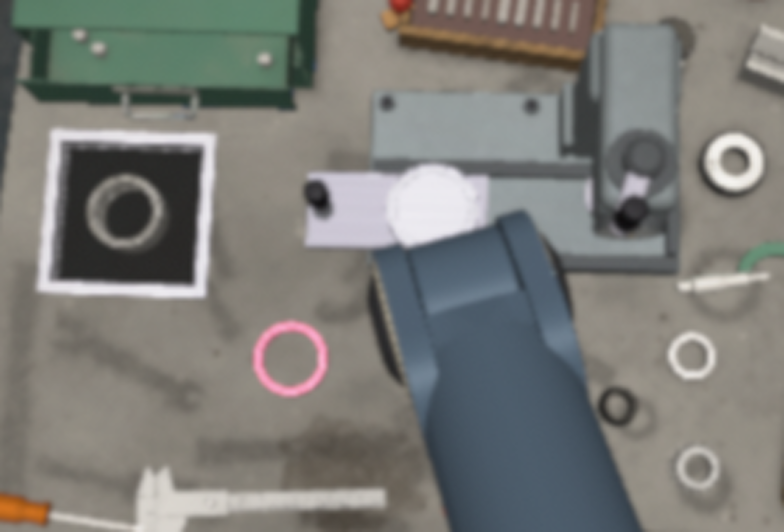

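The rings are stacked flat in the middle of the tray. The slide is out: the seat is at the same pixel as at the start. The crank arm points to −x, so the head is at the top, and the robot is clear of everything.

```bash
python3 -c "
from workcell import sign_off
print(sign_off())"
```

```text
the job is handed in; nothing more can be done
None
```

I stacked the two pack rings on the seat, gauged them and laid them in the tray, and handed the job in after about 62 s. Only two plain 66 mm rings were on the bench, and the pink look-alike was left alone.

**Gauging:**
- The slide went home against its stop.
- I wound the crank to about 1055°. The foot reading was about 4.0 mm on the dial and 4.2 mm from the crank angle, and I held it for about 1.5 s.
- I then wound the head back to about 20° of crank (0.7 mm from the top) and pulled the slide out to its stop.

**Tray:** It had been knocked about 3 cm aside during the run. I noticed this before letting the first ring go, measured it again, and placed both rings as a stack at its new centre.

**Last checks:**
- The last pictures show both rings flat and centred in the tray, the seat back at its starting pixel, and the crank arm pointing forward.
- The robot was clear of everything with the gripper open.
- The micrometer, roller cone and loupe looked unmoved. I judged that by eye and did not measure them.

**Disagreements:** My first estimate of the crank axis was about 4 mm off. I corrected it while winding, and the side forces stayed below about 15 N. The dial is coarse in the picture, so its reading is good only to a few tenths of a mm.

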